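# Deburr the bore of a flange

## Task

Take the deburring tool with the flat-sided handle out of the wooden tool stand and run its conical blade once all the way round the top edge of the big hole in the flange clamped in the vice: start at the side facing the robot, go clockwise as seen from above, and keep a light, steady pressure of a few newtons on the edge all the way without gouging it. Then put the tool back into its hole in the stand, fully down and upright, without disturbing the other tools in the stand or the things lying by the vice.

Things in the scene. Friction and masses are not known exactly. Their poses are not given: they have to be found in the camera images.
- deburrer: hand deburring tool, rigid, 96 mm long, about 120 g, standing blade down in one of the stand's three holes (which one varies). Origin at the blade's tip, z up along the tool. From the tip up: steel cone blade (radius 2 mm at z = 0, 10 mm at z = 8 mm), rim to 11 mm, 10 mm thick shank, round collar of 33 mm diameter at 26 to 30 mm whose underside rests on the stand's top, then the handle
- handle (a point): on the deburrer's axis, 55 mm above its tip, where it is well gripped. The flat-sided black handle runs from 30 to 96 mm above the tip, 18 mm thick along x and 26 mm wide along y: grip the two broad flat faces, fingers closing along x, with a firm grip. Held there, the blade yields sideways by roughly 0.2 to 0.4 mm per newton
- flange: round steel ring flange clamped in the vice, fixed; 90 mm outer diameter, 12 mm thick, four 9 mm bolt holes, in the middle a rough-cut through hole of about 40 mm. The hole is out of round: its radius wanders smoothly between 17.5 and 22.5 mm, placed differently each time. Its top edge is sharp and level. Origin at the centre of its underside, any yaw
- vice: small machine vice bolted to the bench, 245 x 130 mm and 66 mm high at its V jaws; the flange's top stands 4 mm above the jaws. Origin on the bench under the hole's centre; x to the far side (its -x side is the front, which faces the robot), y to the left towards its screw handle, z up
- bore (a point): centre of the flange's big hole, level with the flange's top face (70 mm above the bench), axes parallel to the vice's: -x front, +y left
- stand: drilled wooden block, fixed, 64 mm (x) by 186 mm (y), 46 mm high, three upright holes of 23 mm diameter and 36 mm depth in a row along its y, 62 mm apart. Origin at the centre of its underside
- hole0 (a point): mouth centre of the stand's hole at its -y end, on its top face
- hole1 (a point): mouth centre of the stand's middle hole, on its top face
- hole2 (a point): mouth centre of the stand's hole at its +y end, on its top face
- pin_punch: bystander in the stand: round dark steel pin punch with a 33 mm collar, 80 mm long, origin at its tip
- scriber: bystander in the stand: scriber with a bulbous round wooden handle and 33 mm brass collar, 88 mm long, origin at its tip
- finished_flange: bystander: a like flange with a clean round hole, lying loose on the bench behind the vice, 90 mm wide, 12 mm high
- marker: bystander: marker pen, 131 mm long, lying in front of the vice
Things that resemble listed ones, but are neither listed nor needed, are in the scene too. Of the things like the stand, leave any that is orange; of the rest the larger one is meant.

How it is judged:
By the outcome, as a careful person would: the job done as asked, in the order asked, and still so for the second after the job is handed in, with the robot touching nothing.
It also fails if it takes over 72 s, if anything falls off the work surface, if the arm or the gripper's body presses on something with over 40 N, if the wrist force passes 120 N, or if a joint passes its speed limit or range.

## Robot

A 7-joint arm with a two-finger parallel gripper is mounted at the origin on a cart in front of the work surface, level with it; the furniture and walls round the work are solid. World frame = base frame: x ahead of the robot, y to its left, z up, the work surface at z = 0. Lengths are in mm, angles in rad, forces in N, time in s.
With the tool pointing down it reaches from about 400 to 900 mm from the base axis. Payload 5.6 kg.
Tool frame: the origin (TCP) lies at the centre of the arm's flange, where the gripper is bolted on; the fingertips stand 190 mm ahead of it and the grasp point (between the pads) lies 171 mm ahead of it; z points along the fingers, y is the direction in which the jaws open and shut (so a half turn about z gives the same grasp; the last joint's range is limited). The gripper opens to 92 mm and grips with 3 to 60 N. Pads are 20 mm wide; open, the fingers measure 128 mm over their backs; the gripper's body (75 mm by 189 mm) begins 69 mm behind the grasp point.
Start: joints at [-1.342, 0.468, -0.012, 1.603, 0.006, 1.071, -0.056], TCP at [174.536, 626.13, 404.692] pointing down, gripper open.
Joint ranges: [-2.53, 2.53], [-0.31, 2.02], [-1.57, 1.55], [0.28, 2.44], [-1.29, 4.43], [0.15, 1.84], [-2.92, 2.92]. Speed limits (rad/s): [2.57, 2.57, 3.14, 3.14, 3.14, 3.14, 3.14].

## Interface

Orientations are given as a rotation vector (axis times angle).
In Python, from rig import manip gives the robot as it stands.
- The arm moves only by the tool move_arm, never from a script. Its argument "rows" is a list of rows, each an object with "translation": the shift along the tool's x, y, z in m, a list of three; "delta_rot": the turn, a rotation vector about the tool's x, y, z in degrees, a list of three. In form: [{"translation": [x, y, z], "delta_rot": [ax, ay, az]}, ...]. A call has 1 to 20 rows; each row is the pose to reach, as a shift and turn from the pose commanded when the call began, along the tool's axes at that moment; what a row does not reach only later rows make up. A row lasts 1/8 s, in which the tool goes at most 62.5 mm and 10.7 degrees, less where a joint would pass 70% of its speed; a pose out of reach is approached as far as the arm can. A call with a gripper value outside its range is refused whole. "fingers" is the closure, from 0 (fully open) to 1 (shut), set as the call begins (left out, the last holds). The fingers move at their own pace and stop on an object; "grip_force" is the grip in N (left out, the last holds). Time passes only in rows, so rows that repeat a pose let the fingers close. It gives the time, the measured TCP pose, the force and the opening at its end, in the units of the state.
- manip.sense(): the state, without advancing time (a new reading comes with each control period).
- manip.capture(name): name is "scene" or "top" or "wrist"; returns a dict with "pixels" (480x640x3 uint8, red, green, blue), "depth" (480x640 float32, mm along the optical axis (not along the pixel's ray), 0 where there is no reading), "fovy" (degrees; the focal length in pixels is half the picture's height over the tangent of half this angle, whatever the lens; pixels are square), "cx", "cy" (the principal point, pixels), "k1" (the pictures are not rectified: a ray, as slopes to the right and down, at radius r is drawn at 1 + k1 r^2 times it, then the intrinsics apply), "extrinsics" (4x4, takes a point from world to camera coordinates); the wrist camera has in their place "T_tool_cam" (4x4, takes a point from camera to tool coordinates, whose origin is the TCP and whose axes are the flange's). Camera axes: x right, y up, looking along -z (the intrinsics and any distortion apply to the point x, -y, -z); pixel columns grow to the right and rows downward; lengths in mm; the calibration is good to about 2 mm. A picture is of the moment at which its call begins: read the wrist's pose just before it.
- manip.close_job(): hands the job in, once; it reports no verdict.
Trained networks look in the newest picture that a camera, given by its name, has taken for a name from the list of things; names that differ only in an ending like _2 or _b are one class to them, and where a whole thing is asked for, a point or a joint stands for the part that bears it (a point fixed in the world has none). Each returns a list of dicts, best first, with "p" (0 to 1); they miss things now and then, are a little off and sometimes report something else, mostly with a low value. They report only what shows in the picture. A call takes as long as a camera call. They do not tell look-alikes from the thing itself.
- manip.spot_in(camera, query): "bbox" ([left, top, right, bottom] in pixels, round what is visible of it).
- manip.silhouettes(camera, query): "mask" (480x640 bool, what is visible of it) and "bbox" ([left, top, right, bottom] in pixels, round what is visible of it).
- manip.mark_of(camera, query): "position" ([column, row] in pixels: a listed point, or the origin of a listed thing).
The state is a dict: "time": time; "joint_pos": joint angles; "joint_velocities": joint speeds; "joint_efforts": joint torques, N m; "position": TCP position; "eef_rot": TCP orientation; "wrist_force": force on the tool from outside, world axes, zero at the start; "moment": the same for the moment, N m; "width": finger opening in mm.
Only numpy, scipy, OpenCV 4.12 (cv2) and the standard library are available. Lean on these libraries where they do the work, as an engineer would, in place of code of your own. Each camera call takes 0.05 s, during which the arm holds its last target. There are 200 camera calls.

## Working session

There is one attempt and no reset: what is moved stays moved. The work goes in short steps, Python scripts to look and compute and a tool call to move; the robot and the scene stay as the last step left them, time stands still between calls to the robot, and variables do not carry over. Pictures are saved under pics/ and viewed, about 8 in all and at most 12, crops included, and the job is handed in when it is done.

Besides the shell and the picture viewer there is one more tool, called in YAML: its name, and indented under it one key for each argument. move_arm: Moves the arm, as the interface text tells. Its arguments: {"type":"object","properties":{"rows":{"type":"array","items":{"type":"object","properties":{"translation":{"type":"array","items":{"type":"number"}},"delta_rot":{"type":"array","items":{"type":"number"}}}}},"fingers":{"type":"number"},"grip_force":{"type":"number"}},"required":["rows"]}

```bash
mkdir -p pics; cat > h.py <<'E'
import numpy as np, cv2
from rig import manip
from scipy.spatial.transform import Rotation as R
def f(c): return 240/np.tan(np.radians(c["fovy"])/2)
def Twc(c,st=None):
    if "extrinsics" in c: return np.linalg.inv(np.array(c["extrinsics"]))
    T=np.eye(4);T[:3,:3]=R.from_rotvec(st["eef_rot"]).as_matrix();T[:3,3]=st["position"]
    return T@np.array(c["T_tool_cam"])
def slopes(c,px):
    px=np.atleast_2d(np.float64(px)); F=f(c)
    d=np.c_[(px[:,0]-c["cx"])/F,(px[:,1]-c["cy"])/F]; u=d.copy()
    for _ in range(30): u=d/(1+c["k1"]*(u**2).sum(1))[:,None]
    return u
def ray(c,px,T):
    u=slopes(c,px); v=np.c_[u[:,0],-u[:,1],-np.ones(len(u))]@T[:3,:3].T
    return T[:3,3],v
def onz(c,px,T,z):
    o,v=ray(c,px,T); return o+v*((z-o[2])/v[:,2])[:,None]
def dep(c,px,T):
    px=np.atleast_2d(px).astype(int); o,v=ray(c,px,T); return o+v*c["depth"][px[:,1],px[:,0]][:,None]
def cloud(c,T):
    g=np.mgrid[0:480,0:640]; px=np.c_[g[1].ravel(),g[0].ravel()]; return dep(c,px,T).reshape(480,640,3)
def proj(c,P,T):
    P=np.atleast_2d(P); q=(P-T[:3,3])@T[:3,:3]; s=np.c_[q[:,0],-q[:,1]]/(-q[:,2:3])
    s=s*(1+c["k1"]*(s**2).sum(1))[:,None]; return s*f(c)+[c["cx"],c["cy"]]
def save(n,im): cv2.imwrite("pics/"+n+".png",im[:,:,::-1])
E
python3 - <<'E'
from h import *
st=manip.sense(); print({k:np.round(v,3) for k,v in st.items()})
for n in ["scene","top","wrist"]:
    c=manip.capture(n); save(n+"0",c["pixels"]); T=Twc(c,st); print(n,f(c),c["k1"],np.round(T,3).tolist())
    for q in ["stand","deburrer","flange","vice","bore","hole0","hole1","hole2","handle","pin_punch","scriber","finished_flange","marker"]:
        if q in("bore","handle","hole0","hole1","hole2"):
            r=manip.mark_of(n,q)
            for d in r[:3]: print(n,q,round(d["p"],2),np.round(d["position"]),np.round(dep(c,np.clip(d["position"],0,[639,479]),T)[0]))
        else:
            for d in manip.spot_in(n,q)[:3]:
                b=d["bbox"]; m=[(b[0]+b[2])/2,(b[1]+b[3])/2]; print(n,q,round(d["p"],2),np.round(b),np.round(dep(c,m,T)[0]))
a=[cv2.imread(f"pics/{n}0.png") for n in ["scene","top"]]
E
```

```text
{'time': np.float64(0.0), 'joint_pos': array([-1.342,  0.468, -0.012,  1.604,  0.006,  1.071, -0.056]), 'joint_velocities': array([-0.001, -0.   , -0.001,  0.   , -0.001, -0.001, -0.001]), 'joint_efforts': array([ 2.0000e-03, -5.2057e+01, -1.2000e-02, -2.4375e+01, -5.7000e-02,
        1.8000e-02,  0.0000e+00]), 'position': array([174.493, 625.887, 403.757]), 'eef_rot': array([-4.260e-01, -3.112e+00,  3.000e-03]), 'wrist_force': array([-0.162,  0.136, -1.107]), 'moment': array([0.028, 0.032, 0.008]), 'width': np.float64(91.836)}
scene 483.9050227807226 -0.025611797157322518 [[0.852, 0.336, -0.402, 170.111], [-0.524, 0.517, -0.677, -692.882], [-0.02, 0.787, 0.617, 644.462], [0.0, 0.0, 0.0, 1.0]]
scene stand 0.77 [196. 245. 230. 313.] [343.  -8.  36.]
scene stand 0.71 [354. 199. 398. 248.] [705. -34.  37.]
scene stand 0.56 [336. 272. 416. 374.] [ 527. -270.   48.]
scene deburrer 0.69 [380. 303. 397. 345.] [ 513. -315.   95.]
scene flange 0.92 [250. 190. 289. 217.] [549. 165.  35.]
scene flange 0.59 [337. 274. 413. 376.] [ 520. -274.   48.]
scene vice 0.75 [206. 172. 312. 257.] [493.  95
[... 1799 characters left out ...]
0.96 [270. 148.] [729.  25.  26.]
top hole2 0.9 [246. 308.] [368.  65.   7.]
top hole2 0.85 [364. 224.] [ 546. -181.  101.]
top handle 0.66 [421. 237.] [ 520. -300.  115.]
top pin_punch 0.76 [385. 228. 398. 239.] [ 531. -242.   84.]
top scriber 0.64 [356. 218. 369. 231.] [ 546. -179.  100.]
top finished_flange 0.63 [166. 170. 206. 211.] [629. 216.   2.]
top finished_flange 0.37 [142. 205. 269. 272.] [510. 152.  74.]
top marker 0.76 [203. 263. 215. 317.] [403. 149.  12.]
top marker 0.16 [344. 203. 435. 260.] [ 534. -237.   87.]
wrist 430.58907975063164 -0.0838778491746746 [[0.268, -0.927, -0.263, 100.277], [0.963, 0.257, 0.076, 646.476], [-0.003, -0.274, 0.962, 385.201], [0.0, 0.0, 0.0, 1.0]]
```

View pics/scene0.png

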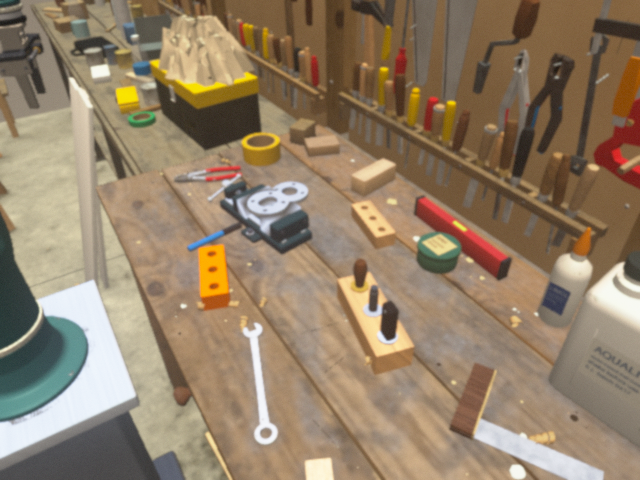

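View pics/top0.png

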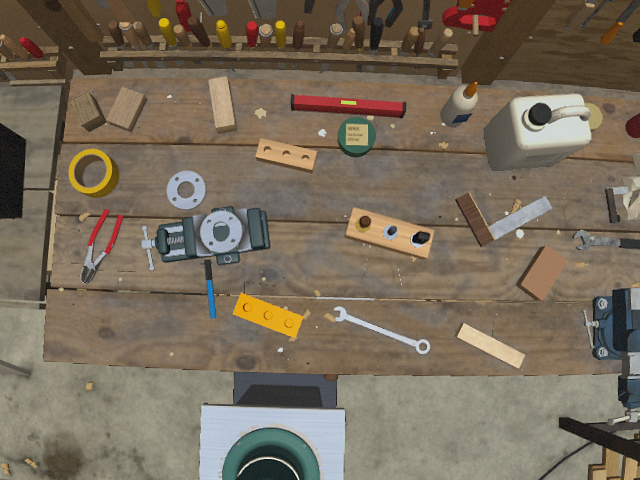

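The stand with three tools is at top-view (390,232), with the black flat-handled deburrer in its right-hand (-y) hole at (421,238). The vice and flange are at (222,231), the finished flange is behind at (186,189), and the marker is at (210,290). The orange block and the small block at (286,154) are decoys.

```bash
python3 - <<'E'
from h import *
st=manip.sense(); c=manip.capture("wrist"); print(np.round(c["T_tool_cam"],3).tolist())
print("R",np.round(R.from_rotvec(st["eef_rot"]).as_matrix(),3).tolist())
for n in ["top","scene"]:
    c=manip.capture(n);T=Twc(c);C=cloud(c,T);ok=c["depth"]>0
    reg=ok&(np.hypot(C[...,0]-530,C[...,1]+243)<130)
    m=reg&(C[...,2]>38)&(C[...,2]<56); r=cv2.minAreaRect(C[m][:,:2].astype(np.float32)); print(n,"stand",r,C[m][:,2].mean())
    m=reg&(C[...,2]>75)&(C[...,1]<-270)&(C[...,2]<110); P=C[m]; print(n,"handle top",cv2.minAreaRect(P[:,:2].astype(np.float32)),np.median(P,0),np.percentile(P[:,2],[50,90,98]))
    reg=ok&(np.hypot(C[...,0]-530,C[...,1]-125)<150)
    m=reg&(C[...,2]>50)&(C[...,2]<80); r=cv2.minAreaRect(C[m][:,:2].astype(np.float32)); print(n,"vice",r)
    for q in["flange","bore"]:
        d=manip.mark_of(n,q)[0]; print(q,d["p"],onz(c,d["position"],T,70 if q=="bore" else 58))
    d=manip.mark_of(n,"handle")[0]; print("handle",onz(c,d["position"],T,75), onz(c,d["position"],T,116))
    d=manip.mark_of(n,"deburrer"); print(d[:1])
E
```

```text
[[0.0, 0.962, 0.274, 77.021], [1.0, -0.001, 0.001, -0.066], [0.001, 0.274, -0.962, 18.548], [0.0, 0.0, 0.0, 1.0]]
R [[-0.963, 0.269, 0.0], [0.269, 0.963, -0.0], [-0.0, -0.0, -1.0]]
top stand ((537.7400512695312, -245.58377075195312), (188.33340454101562, 65.65970611572266), 75.9345703125) 45.80153960479765
top handle top ((521.251708984375, -304.0919189453125), (19.74856185913086, 24.512723922729492), 1.262976050376892) [ 514.66368053 -297.45991585   93.51606781] [ 93.51606781 107.47067324 109.53644326]
top vice ((521.4738159179688, 145.56417846679688), (90.28411865234375, 233.04400634765625), 10.050165176391602)
flange 0.96 [[529.87428467 120.06743865  58.        ]]
bore 0.8 [[521.5033165  116.28063418  70.        ]]
handle [[ 522.07980636 -306.28694609   75.        ]] [[ 516.32804062 -297.88578232  116.        ]]
[{'position': [414.8, 242.0], 'p': 0.7}]
scene stand ((538.2469482421875, -244.3529052734375), (188.69737243652344, 65.341064453125), 75.39046478271484) 47.726335449653725
scene handle top ((516.7053833007812, -307.4114685058594), (14.416605949401855, 27.308610916137695), 23.206138610839844) [ 515.88676269 -314.4134239    92.77786131] [ 92.77786131 106.0482377  108.44300259]
scene vice ((522.096923828125, 148.4547882080078), (90.54920196533203, 239.34527587890625), 10.106559753417969)
flange 0.64 [[531.17676621 118.6475089   58.        ]]
bore 0.84 [[525.8508709  113.18125573  70.        ]]
handle [[ 520.24125775 -303.47321972   75.        ]] [[ 495.03270639 -331.50979937  116.        ]]
[{'position': [390.3, 326.3], 'p': 0.62}]
```

move_arm:
  rows:
    - {"translation":[-0.475,-0.397,0.045],"delta_rot":[0,0,88.7]}
    - {"translation":[-0.475,-0.397,0.045],"delta_rot":[0,0,88.7]}
    - {"translation":[-0.475,-0.397,0.045],"delta_rot":[0,0,88.7]}
    - {"translation":[-0.475,-0.397,0.045],"delta_rot":[0,0,88.7]}
    - {"translation":[-0.475,-0.397,0.045],"delta_rot":[0,0,88.7]}
    - {"translation":[-0.475,-0.397,0.045],"delta_rot":[0,0,88.7]}
    - {"translation":[-0.475,-0.397,0.045],"delta_rot":[0,0,88.7]}
    - {"translation":[-0.475,-0.397,0.045],"delta_rot":[0,0,88.7]}
    - {"translation":[-0.475,-0.397,0.045],"delta_rot":[0,0,88.7]}
    - {"translation":[-0.475,-0.397,0.045],"delta_rot":[0,0,88.7]}
    - {"translation":[-0.475,-0.397,0.045],"delta_rot":[0,0,88.7]}
    - {"translation":[-0.475,-0.397,0.045],"delta_rot":[0,0,88.7]}
    - {"translation":[-0.475,-0.397,0.045],"delta_rot":[0,0,88.7]}
    - {"translation":[-0.475,-0.397,0.045],"delta_rot":[0,0,88.7]}
    - {"translation":[-0.475,-0.397,0.045],"delta_rot":[0,0,88.7]}

```text
time: 4.53
position: [525.2, 117.0, 359.8]
eef_rot: [-2.479, -1.93, -0.001]
wrist_force: [0.6, -0.1, -0.1]
width: 92.2
```

```bash
python3 - <<'E'
from h import *
import pickle
st=manip.sense(); print(st["time"],st["position"],st["eef_rot"],st["joint_pos"],st["wrist_force"])
c=manip.capture("wrist"); pickle.dump((st,c),open("bore.pkl","wb")); save("wbore",c["pixels"])
T=Twc(c,st)
for q in["flange","bore"]:
    for d in manip.mark_of("wrist",q)[:2]: print(q,d["p"],d["position"],onz(c,d["position"],T,70 if q=="bore" else 58),dep(c,d["position"],T))
C=cloud(c,T); m=(np.hypot(C[...,0]-525,C[...,1]-116)<45)&(c["depth"]>0); print(np.percentile(C[m][:,2],[2,20,50,80,98]))
E
```

```text
4.525 [525.19685347 116.98574014 359.81381815] [-2.47862870e+00 -1.93001446e+00 -5.01801335e-04] [-0.68861331  0.35214494  0.49961031  1.94643263 -0.21391767  0.89421371
 -0.32762355] [ 0.58651029 -0.08418588 -0.13999443]
bore 0.78 [317.2, 235.3] [[527.71060591 118.46774608  70.        ]] [[524.82932533 106.31221044  23.94640185]]
[ 23.09320737  71.05709761 273.55927556 276.75331149 277.84789922]
```

View pics/wbore.png

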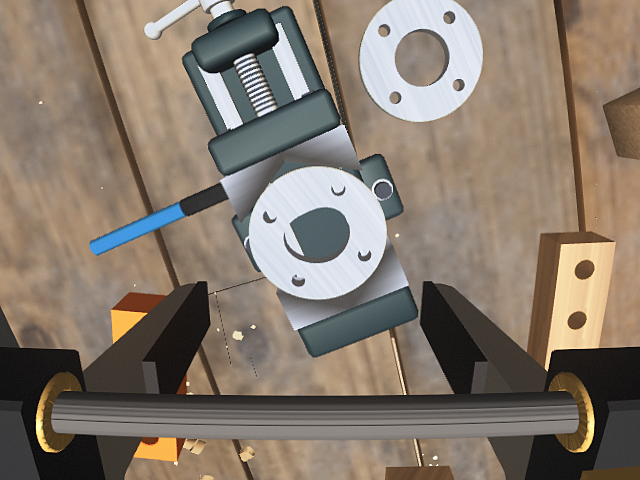

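The flange shows sharply, with its hole centred near (319,234). It is clearly out of round, and a strip of bore wall is visible on the left. The marker, the finished flange and the jaws are also in view.

move_arm:
  rows:
    - {"translation":[-0.409,0.102,-0.045],"delta_rot":[0,0,0]}
    - {"translation":[-0.409,0.102,-0.045],"delta_rot":[0,0,0]}
    - {"translation":[-0.409,0.102,-0.045],"delta_rot":[0,0,0]}
    - {"translation":[-0.409,0.102,-0.045],"delta_rot":[0,0,0]}
    - {"translation":[-0.409,0.102,-0.045],"delta_rot":[0,0,0]}
    - {"translation":[-0.409,0.102,-0.045],"delta_rot":[0,0,0]}
    - {"translation":[-0.409,0.102,-0.045],"delta_rot":[0,0,0]}
    - {"translation":[-0.409,0.102,-0.045],"delta_rot":[0,0,0]}
    - {"translation":[-0.409,0.102,-0.045],"delta_rot":[0,0,0]}
    - {"translation":[-0.409,0.102,-0.045],"delta_rot":[0,0,0]}
    - {"translation":[-0.409,0.102,-0.045],"delta_rot":[0,0,0]}

```text
time: 6.05
position: [524.0, -303.9, 404.6]
eef_rot: [-2.478, -1.931, -0.001]
wrist_force: [-0.5, 0.6, -0.0]
width: 92.0
```

```bash
python3 - <<'E'
from h import *
import pickle
st=manip.sense(); print(st["time"],st["position"],st["eef_rot"],st["joint_pos"],st["wrist_force"])
c=manip.capture("wrist"); pickle.dump((st,c),open("deb.pkl","wb")); save("wdeb",c["pixels"])
T=Twc(c,st)
for q in["handle","deburrer","hole0"]:
    for d in manip.mark_of("wrist",q)[:3]: print(q,d["p"],d["position"],onz(c,d["position"],T,75))
s=manip.silhouettes("wrist","deburrer")
if s: print(s[0]["p"],s[0]["bbox"]); pickle.dump(s,open("debsil.pkl","wb"))
C=cloud(c,T); r=(np.hypot(C[...,0]-523,C[...,1]+305)<25)&(c["depth"]>0)
m=r&(C[...,2]>109)&(C[...,2]<122); print("top z",np.percentile(C[m][:,2],[5,50,95]))
m=m.astype(np.uint8); k,_=max([(x,cv2.contourArea(x)) for x in cv2.findContours(m,0,1)[0]],key=lambda t:t[1])
w=onz(c,k[:,0,:],T,116); print("handle top rect",cv2.minAreaRect(w[:,:2].astype(np.float32)))
r=(np.hypot(C[...,0]-538,C[...,1]+245)<120)&(c["depth"]>0)&(abs(C[...,2]-46)<3); print("stand z",np.median(C[r][:,2]),cv2.minAreaRect(C[r][:,:2].astype(np.float32)))
# bore hole
st,c=pickle.load(open("bore.pkl","rb"));T=Twc(c,st);C=cloud(c,T)
b=np.hypot(C[...,0]-527,C[...,1]-118)
ok=(c["depth"]>0)&(b<45); Zt=np.median(C[ok&(b>25)&(b<40)][:,2]); print("flange top z",Zt)
face=((abs(C[...,2]-Zt)<1.2)&ok).astype(np.uint8)
cs=cv2.findContours(face,cv2.RETR_CCOMP,cv2.CHAIN_APPROX_NONE); 
for k,h in zip(cs[0],cs[1][0]):
    if len(k)>25:
        w=onz(c,k[:,0,:],T,70)[:,:2]; print(len(k),h[3],cv2.minEnclosingCircle(w.astype(np.float32)),w.mean(0), cv2.fitEllipse(w.astype(np.float32)))
im=c["pixels"].copy(); cv2.drawContours(im,cs[0],-1,(255,0,0),1); crop=im[140:320,220:410]; save("boreC",cv2.resize(np.hstack([c["pixels"][140:320,220:410],crop]),None,fx=2,fy=2,interpolation=cv2.INTER_NEAREST))
E
```

```text
6.05 [ 523.97664955 -303.92217753  404.59596225] [-2.47760442e+00 -1.93077843e+00 -7.11640708e-04] [-0.00787409  0.43673961  0.63444434  1.74930714 -0.29355688  1.05204415
  0.48229545] [-0.47399798  0.58247029 -0.01724769]
handle 0.81 [315.7, 226.4] [[ 524.63587444 -306.10799638   75.        ]]
deburrer 0.84 [315.3, 210.8] [[ 527.23771621 -294.51942227   75.        ]]
0.9 [296.4, 197.9, 335.9, 260.6]
top z [113.20263755 116.91200006 118.31991635]
handle top rect ((524.525390625, -304.8509521484375), (27.196044921875, 17.972978591918945), 80.39925384521484)
stand z 47.43644184149133 ((539.2352294921875, -246.4883270263672), (186.12246704101562, 64.72122955322266), 75.59346008300781)
flange top z 274.11581546169106
1302 -1 ((498.07049560546875, -12.77772045135498), 153.67820739746094) [497.73529474  -8.95642275] ((493.36456298828125, -7.593934059143066), (12.320602416992188, 372.0257873535156), 75.84699249267578)
```

View pics/wdeb.png

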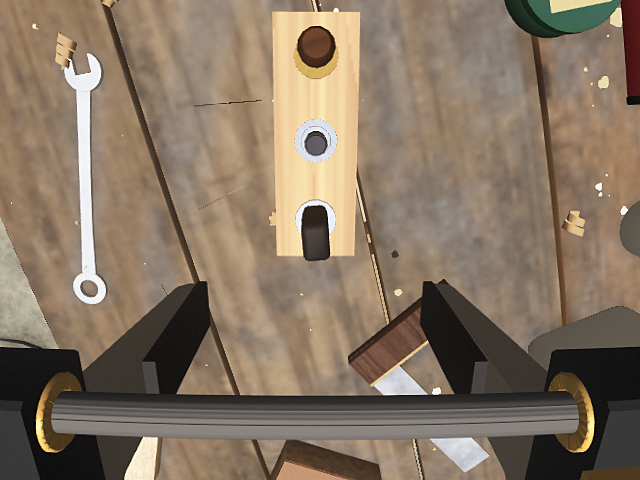

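View pics/boreC.png

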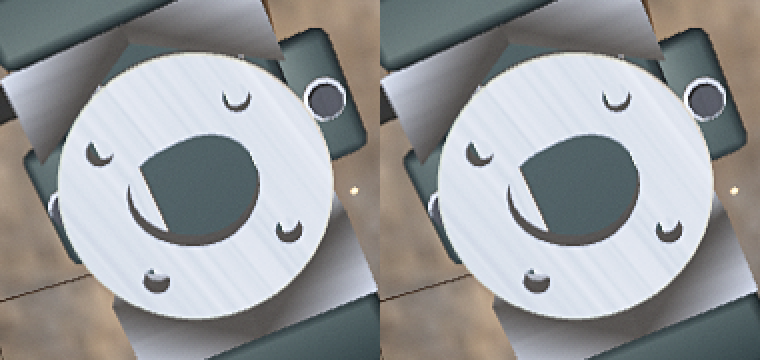

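The wrist view shows the scriber (316,50), the pin punch (316,142) and the flat-handled deburrer (315,230), with its broad faces nearly parallel to my finger pads. In the bore crop the depth contour was spoiled because gripper points got into it. I'll filter those out and refine.

```bash
cat > bore.py <<'E'
from h import *
import pickle
def hole(fn="bore.pkl"):
    st,c=pickle.load(open(fn,"rb"));T=Twc(c,st);C=cloud(c,T)
    b=np.hypot(C[...,0]-527,C[...,1]-118); low=(c["depth"]>0)&(C[...,2]<120)
    Zt=np.median(C[low&(b>25)&(b<40)][:,2])
    face=((C[...,2]>Zt-1.5)&low&(b<60)).astype(np.uint8)
    cs=cv2.findContours(face,cv2.RETR_CCOMP,cv2.CHAIN_APPROX_NONE)
    return st,c,T,Zt,cs
E
python3 - <<'E'
from bore import *
st,c,T,Zt,cs=hole(); print("Zt",Zt)
for k,h in zip(cs[0],cs[1][0]):
    if len(k)>14:
        w=onz(c,k[:,0,:],T,Zt)[:,:2].astype(np.float32); print(len(k),h[3],cv2.minEnclosingCircle(w),cv2.fitEllipse(w))
im=c["pixels"].copy(); cv2.drawContours(im,cs[0],-1,(255,0,0),1); save("boreD",cv2.resize(im[140:320,220:410],None,fx=3,fy=3,interpolation=cv2.INTER_NEAREST))
st,c=pickle.load(open("deb.pkl","rb"));T=Twc(c,st);C=cloud(c,T)
r=(np.hypot(C[...,0]-523,C[...,1]+305)<25)&(c["depth"]>0)&(C[...,2]<130)
for lo in (60,100,112,115):
    m=(r&(C[...,2]>lo)).astype(np.uint8); k=max(cv2.findContours(m,0,1)[0],key=cv2.contourArea)
    w=onz(c,k[:,0,:],T,116)[:,:2].astype(np.float32); rc=cv2.minAreaRect(w)
    ys=np.where(m.any(1))[0]; L=[np.where(m[y])[0][[0,-1]] for y in ys]; L=np.array(L); n=len(ys); s=slice(n//5,-n//5)
    e=[np.polyfit(ys[s],L[s,i],1)[0] for i in(0,1)]
    A=onz(c,np.c_[[np.polyval(np.polyfit(ys[s],L[s].mean(1),1),y) for y in (ys[0],ys[-1])],[ys[0],ys[-1]]],T,116)
    print(lo,rc,"slopes deg",np.degrees(np.arctan(e)),"axis az",np.degrees(np.arctan2(*(A[0]-A[1])[[1,0]])))
m=r&(abs(C[...,2]-51)<3)&(np.hypot(C[...,0]-523,C[...,1]+305)<19); print(np.median(C[m],0), C[m][:,:2].min(0),C[m][:,:2].max(0))
E
```

```text
Zt 71.39669941679637
389 -1 ((527.8329467773438, 119.08174896240234), 44.9547233581543) ((527.8257446289062, 118.90421295166016), (88.65426635742188, 89.29864501953125), 75.10026550292969)
36 0 ((507.76165771484375, 92.2192153930664), 4.906050682067871) ((507.8606872558594, 92.38233184814453), (8.828347206115723, 9.410612106323242), 63.641056060791016)
39 0 ((554.9825439453125, 99.10396575927734), 5.206439971923828) ((554.6558227539062, 98.98612213134766), (9.150374412536621, 9.512557983398438), 133.8164825439453)
42 0 ((501.2895202636719, 138.98934936523438), 5.147353649139404) ((501.1298522949219, 139.065673828125), (9.039761543273926, 9.7100248336792), 83.8900146484375)
177 0 ((527.5436401367188, 120.13624572753906), 22.342510223388672) ((527.8451538085938, 119.13603210449219), (36.699241638183594, 44.495086669921875), 96.14166259765625)
42 0 ((547.90576171875, 145.71511840820312), 4.940902233123779) ((547.8872680664062, 145.7556610107422), (9.161971092224121, 9.485247611999512), 82.0441665649414)
60 ((525.293212890625, -300.3116149902344), (36.4036750793457, 17.972978591918945), 80.39925384521484) slopes deg [2.44966262 4.37673892] axis az 79.18829125592566
100 ((524.6732177734375, -303.9770812988281), (28.968626022338867, 17.972978591918945), 80.39925384521484) slopes deg [4.98936257 5.09348952] axis az 80.75083449824902
112 ((524.453369140625, -305.2767639160156), (26.332298278808594, 17.972978591918945), 80.39925384521484) slopes deg [5.63658993 3.95459047] axis az 80.51380986216174
115 ((524.345947265625, -305.9544677734375), (24.890419006347656, 17.41077995300293), 80.00462341308594) slopes deg [4.85733871 2.77203786] axis az 79.56972808436241
[ 528.70815638 -300.02883131   51.20003263] [ 504.26193617 -320.98514905] [ 541.54609741 -286.69291192]
```

View pics/boreD.png

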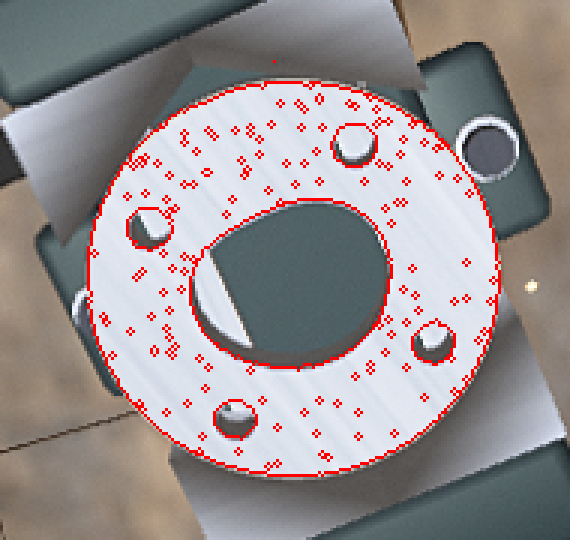

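move_arm:
  rows:
    - {"translation":[-0.002,0.0008,0.03],"delta_rot":[0,0,-4.5]}
    - {"translation":[-0.002,0.0008,0.06],"delta_rot":[0,0,-4.5]}
    - {"translation":[-0.002,0.0008,0.1],"delta_rot":[0,0,-4.5]}
    - {"translation":[-0.002,0.0008,0.13],"delta_rot":[0,0,-4.5]}
    - {"translation":[-0.002,0.0008,0.15],"delta_rot":[0,0,-4.5]}
    - {"translation":[-0.002,0.0008,0.159],"delta_rot":[0,0,-4.5]}
    - {"translation":[-0.002,0.0008,0.159],"delta_rot":[0,0,-4.5]}
    - {"translation":[-0.002,0.0008,0.159],"delta_rot":[0,0,-4.5]}

```text
time: 7.3
position: [524.2, -307.8, 246.8]
eef_rot: [2.401, 2.023, 0.001]
wrist_force: [0.8, -1.7, 0.2]
width: 91.8
```

move_arm:
  fingers: 1
  grip_force: 50
  rows:
    - {"translation":[0,0,0],"delta_rot":[0,0,0]}
    - {"translation":[0,0,0],"delta_rot":[0,0,0]}
    - {"translation":[0,0,0],"delta_rot":[0,0,0]}
    - {"translation":[0,0,0],"delta_rot":[0,0,0]}
    - {"translation":[0,0,0],"delta_rot":[0,0,0]}
    - {"translation":[0,0,0],"delta_rot":[0,0,0]}
    - {"translation":[0,0,0],"delta_rot":[0,0,0]}
    - {"translation":[0,0,0],"delta_rot":[0,0,0]}

```text
time: 8.3
position: [523.8, -307.5, 245.7]
eef_rot: [2.403, 2.024, 0.0]
wrist_force: [-0.6, -0.2, -0.8]
width: 17.6
```

```bash
python3 - <<'E'
from h import *
import json
st=manip.sense(); print({k:np.round(v,3) for k,v in st.items()})
c=manip.capture("wrist"); save("grip",c["pixels"]); json.dump({k:np.array(v).tolist() for k,v in st.items()},open("grip.json","w"))
E
```

```text
{'time': np.float64(8.3), 'joint_pos': array([ 0.097,  0.64 ,  0.511,  1.844, -0.433,  0.769,  0.669]), 'joint_velocities': array([-0.   ,  0.   , -0.001,  0.001, -0.001,  0.001,  0.003]), 'joint_efforts': array([-1.1000e-02, -5.0715e+01,  7.9620e+00, -1.7530e+01, -2.7000e-02,
        7.3000e-02,  1.0000e-03]), 'position': array([ 523.774, -307.497,  245.657]), 'eef_rot': array([2.403, 2.024, 0.   ]), 'wrist_force': array([-0.634, -0.22 , -0.781]), 'moment': array([-0.08 ,  0.019, -0.088]), 'width': np.float64(17.59)}
```

move_arm:
  rows:
    - {"translation":[0,0,-0.01],"delta_rot":[0,0,0]}
    - {"translation":[0,0,-0.025],"delta_rot":[0,0,0]}
    - {"translation":[0,0,-0.045],"delta_rot":[0,0,0]}
    - {"translation":[0,0,-0.08],"delta_rot":[0,0,0]}
    - {"translation":[0,0,-0.11],"delta_rot":[0,0,0]}
    - {"translation":[0,0,-0.13],"delta_rot":[0,0,0]}
    - {"translation":[0,0,-0.13],"delta_rot":[0,0,0]}
    - {"translation":[0,0,-0.13],"delta_rot":[0,0,0]}

```text
time: 9.35
position: [523.5, -307.1, 374.9]
eef_rot: [-2.401, -2.023, 0.001]
wrist_force: [0.3, -0.1, -1.7]
width: 18.1
```

```bash
cat > path.py <<'E'
from bore import *
# contact geometry in camera-measured world coordinates
def load():
    st,c,T,Zt,cs=hole()
    k=[k for k,h in zip(cs[0],cs[1][0]) if len(k)>100 and h[3]>=0][0]
    w=onz(c,k[:,0,:],T,Zt)[:,:2]
    ctr=np.array([527.85,119.0]); d=w-ctr; th=np.arctan2(d[:,1],d[:,0]); r=np.hypot(*d.T)-0.35
    N=5; A=lambda t:np.column_stack([np.ones_like(t)]+[g(n*t) for n in range(1,N+1) for g in(np.cos,np.sin)])
    co=np.linalg.lstsq(A(th),r,rcond=None)[0]
    return ctr,(lambda t:A(np.atleast_1d(t))@co),np.std(r-A(th)@co)
def axis(ctr,rf,t,off):   # contact point, inward normal, tool-axis point at distance off
    t=np.atleast_1d(t); P=lambda t:ctr+rf(t)[:,None]*np.c_[np.cos(t),np.sin(t)]
    p=P(t); g=P(t+1e-4)-P(t-1e-4); n=np.c_[-g[:,1],g[:,0]]; n/=np.linalg.norm(n,axis=1)[:,None]
    return p,n,p+off*n
E
python3 - <<'E'
from path import *
st=manip.sense(); print({k:np.round(v,3) for k,v in st.items() if k in("time","position","eef_rot","wrist_force","moment","width")})
c=manip.capture("wrist"); save("lift",c["pixels"])
ctr,rf,s=load(); t=np.radians(np.arange(190,-171,-30)); print("res",s,np.round(rf(t),2)); print(np.round(axis(ctr,rf,t,6)[2],1).tolist())
# vice yaw from scene/top: bench-level box
for n in["top"]:
    c=manip.capture(n);T=Twc(c);C=cloud(c,T);m=(c["depth"]>0)&(np.hypot(C[...,0]-528,C[...,1]-119)<140)&(C[...,2]>52)&(C[...,2]<80)
    r=cv2.minAreaRect(C[m][:,:2].astype(np.float32)); print(r)
E
```

```text
{'time': np.float64(9.35), 'position': array([ 523.503, -307.107,  374.868]), 'eef_rot': array([-2.401e+00, -2.023e+00,  1.000e-03]), 'wrist_force': array([ 0.295, -0.117, -1.718]), 'moment': array([-0.056,  0.079, -0.03 ]), 'width': np.float64(18.118)}
res 0.21186793464037898 [21.8  21.7  18.85 17.25 18.87 21.21 21.61 20.22 19.21 18.41 18.24 19.8
 21.8 ]
[[512.1, 117.0], [512.7, 123.5], [518.1, 127.9], [526.0, 130.1], [533.7, 130.8], [540.1, 128.1], [543.2, 122.2], [541.5, 114.9], [536.7, 109.2], [530.5, 106.8], [523.2, 107.6], [516.4, 111.0], [512.1, 117.0]]
((521.9324340820312, 143.12017822265625), (90.53723907470703, 228.0824737548828), 10.294876098632812)
```

View pics/lift.png

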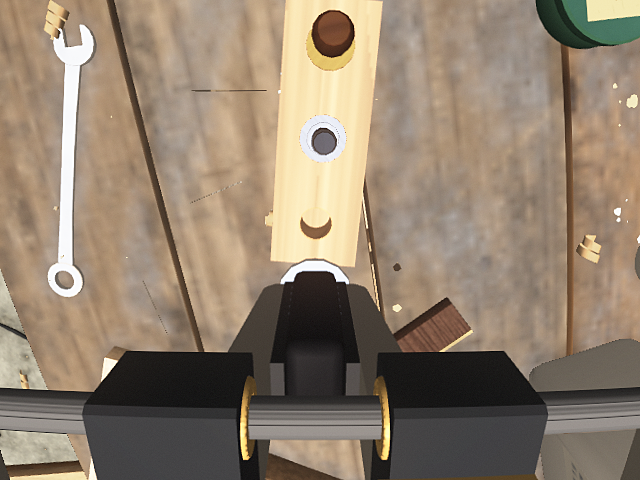

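The tool is gripped squarely. Its collar arc shows at (315,262) between the fingers, the emptied hole is at (316,222), and the other two tools haven't moved. I'll move over the bore and check the tool's offset in the grip from the collar arc.

move_arm:
  rows:
    - {"translation":[0.415,-0.081,0.049],"delta_rot":[0,0,0]}
    - {"translation":[0.415,-0.081,0.049],"delta_rot":[0,0,0]}
    - {"translation":[0.415,-0.081,0.049],"delta_rot":[0,0,0]}
    - {"translation":[0.415,-0.081,0.049],"delta_rot":[0,0,0]}
    - {"translation":[0.415,-0.081,0.049],"delta_rot":[0,0,0]}
    - {"translation":[0.415,-0.081,0.049],"delta_rot":[0,0,0]}
    - {"translation":[0.415,-0.081,0.049],"delta_rot":[0,0,0]}
    - {"translation":[0.415,-0.081,0.049],"delta_rot":[0,0,0]}
    - {"translation":[0.415,-0.081,0.049],"delta_rot":[0,0,0]}
    - {"translation":[0.415,-0.081,0.049],"delta_rot":[0,0,0]}
    - {"translation":[0.415,-0.081,0.049],"delta_rot":[0,0,0]}
    - {"translation":[0.415,-0.081,0.049],"delta_rot":[0,0,0]}

```text
time: 10.95
position: [514.5, 114.5, 326.8]
eef_rot: [2.404, 2.022, 0.0]
wrist_force: [0.4, -0.4, -0.8]
width: 17.4
```

```bash
cat >> h.py <<'E'
def avg(n,cam="wrist"):
    S=[]
    for i in range(n): manip.capture(cam); S.append(manip.sense())
    return S[-1]["time"],*[np.array([s[k] for s in S]) for k in("position","wrist_force","moment")]
E
python3 - <<'E'
from h import *
c=manip.capture("wrist"); im=cv2.imread("pics/lift.png")[:,:,::-1]
T=np.array(c["T_tool_cam"])
a=np.radians(np.linspace(-40,40,9))
for ox in(-1,0,1,2,3): print(ox,[np.round(proj(c,[16.5+ox,0,z],T)[0],1).tolist() for z in(195.66,199.66)])
g=im[:,:,1].astype(int); print("col315 rows250-290",g[250:290,315].tolist()); 
for row in (266,268,270): print(row, g[row,270:360].tolist())
t,p,F,M=avg(4); print(t,np.round(p,2).tolist(),np.round(F,2).tolist(),manip.sense()["joint_pos"].round(2))
E
```

```text
-1 [[314.1, 263.0], [314.1, 260.0]]
0 [[314.1, 260.8], [314.1, 257.9]]
1 [[314.1, 258.6], [314.1, 255.7]]
2 [[314.1, 256.4], [314.1, 253.6]]
3 [[314.1, 254.2], [314.1, 251.4]]
col315 rows250-290 [223, 223, 224, 225, 225, 227, 230, 214, 134, 90, 138, 254, 255, 250, 249, 249, 249, 249, 251, 255, 230, 81, 23, 35, 40, 38, 35, 34, 37, 35, 36, 38, 32, 35, 34, 32, 35, 35, 31, 32]
266 [144, 140, 144, 144, 146, 144, 143, 143, 144, 149, 152, 156, 156, 155, 161, 162, 167, 170, 175, 174, 136, 108, 121, 173, 220, 251, 254, 255, 252, 250, 250, 249, 249, 249, 249, 249, 249, 249, 249, 249, 249, 249, 249, 248, 249, 249, 249, 249, 248, 249, 249, 248, 249, 249, 249, 249, 248, 249, 249, 249, 251, 253, 255, 253, 240, 212, 130, 101, 107, 145, 164, 174, 170, 169, 175, 175, 176, 186, 186, 184, 183, 198, 201, 204, 204, 146, 143, 147, 147, 149]
268 [144, 146, 145, 143, 145, 142, 144, 141, 138, 143, 147, 151, 151, 154, 153, 160, 162, 170, 143, 111, 173, 255, 255, 254, 252, 251, 250, 249, 250, 249, 250, 250, 250, 251, 251, 250, 251, 251, 251, 251, 251, 251, 251, 251, 251, 251, 251, 251, 251, 251, 251, 251, 251,
[... 181 characters left out ...]
150]
270 [145, 147, 145, 144, 142, 142, 138, 137, 138, 139, 139, 142, 146, 147, 149, 153, 142, 104, 128, 246, 255, 252, 250, 250, 250, 250, 251, 252, 254, 255, 255, 255, 238, 228, 230, 233, 232, 230, 231, 233, 229, 231, 231, 230, 232, 230, 231, 228, 230, 230, 230, 230, 230, 231, 229, 228, 226, 252, 255, 255, 255, 254, 251, 250, 250, 250, 250, 251, 255, 255, 222, 115, 125, 151, 154, 149, 151, 149, 147, 147, 150, 147, 150, 149, 150, 147, 147, 148, 149, 147]
11.2 [[514.47, 114.82, 326.8], [514.44, 114.98, 326.77], [514.41, 115.06, 326.75], [514.41, 115.14, 326.73]] [[-0.11, -0.13, -0.5], [-0.04, -0.5, -1.36], [-0.1, -0.37, -0.62], [1.23, 0.19, -1.59]] [-0.69  0.38  0.5   2.   -0.25  0.82 -0.22]
```

move_arm:
  rows:
    - {"translation":[0.0017,0.0001,0.01],"delta_rot":[0,0,0]}
    - {"translation":[0.0017,0.0001,0.018],"delta_rot":[0,0,0]}
    - {"translation":[0.0017,0.0001,0.025],"delta_rot":[0,0,0]}
    - {"translation":[0.0017,0.0001,0.03],"delta_rot":[0,0,0]}
    - {"translation":[0.0017,0.0001,0.033],"delta_rot":[0,0,0]}
    - {"translation":[0.0017,0.0001,0.035],"delta_rot":[0,0,0]}
    - {"translation":[0.0017,0.0001,0.035],"delta_rot":[0,0,0]}
    - {"translation":[0.0017,0.0001,0.035],"delta_rot":[0,0,0]}

```text
time: 12.2
position: [514.8, 116.9, 291.9]
eef_rot: [2.403, 2.024, 0.001]
wrist_force: [-0.2, 0.1, -1.2]
width: 17.8
```

```bash
python3 - <<'E'
from h import *
t,p,F,M=avg(12,"wrist"); print(t,np.round(p[[0,5,11]],2).tolist(),"F",F.mean(0).round(2),F.std(0).round(2),"M",M.mean(0).round(3),M.std(0).round(3))
E
```

```text
12.8 [[514.87, 116.9, 291.9], [514.82, 116.88, 291.79], [514.77, 116.89, 291.7]] F [-0.08  0.23 -1.05] [0.34 0.43 0.5 ] M [-0.081  0.076  0.004] [0.027 0.025 0.035]
```

```bash
cat > ctl.py <<'E'
import sys,json,os
from path import *
K=3.3; RC=5.96; FT=2.5; O=np.array([.19,1.08]); F0=np.array([-.08,.23,-1.05]); M0=np.array([-.081,.076,.004])
az=np.radians(80.23); TX=np.array([np.cos(az),np.sin(az)]); TY=np.array([TX[1],-TX[0]])
ctr,rf,_=load()
S=json.load(open("ctl.json")) if os.path.exists("ctl.json") else dict(cmd=[514.77,116.89],nxt=None,phi=190.,e=[0,0],P=[[.5,0],[0,1.5]])
def run(mode,span,rows,upd=True,ft=FT,n=4,maxcorr=1.0):
    if S["nxt"]: S["cmd"],S["phi"]=S["nxt"]
    cmd=np.array(S["cmd"]);e=np.array(S["e"]);P=np.array(S["P"])+np.eye(2)*.02
    t,p,F,M=avg(n); f=F.mean(0)-F0; m=M.mean(0)-M0
    pt,nn,_=axis(ctr,rf,np.radians(S["phi"]),0); pt,nn=pt[0],nn[0]
    r=pt-cmd-O; fm=np.array([-(m[1]+.001*r[0]*f[2])/.222,(m[0]-.001*r[1]*f[2])/.222])
    fl=.25*f[:2]+.75*fm; tg=np.array([nn[1],-nn[0]])
    Fn=fl@nn
    print("t %.2f phi %.1f F"%(t,S["phi"]),f.round(2),"fromM",fm.round(2),"Fn %.2f Ft %.2f"%(Fn,fl@tg),"meas-cmd",(p.mean(0)[:2]-cmd).round(2),"z",p[-1,2].round(2))
    if upd:
        s=(cmd+O-pt)@nn; y=RC-max(Fn,0)/K-s; inn=y-e@nn
        if Fn>.6 or inn<0:
            k=P@nn/(nn@P@nn+.02); de=k*inn; e=e+de; P=P-np.outer(k,nn@P); print("innov %.2f"%inn,"e",e.round(2))
    S["e"],S["P"]=e.tolist(),P.tolist()
    ph=S["phi"]+np.linspace(0,span,rows+1)[1:]
    _,nv,X=axis(ctr,rf,np.radians(ph),RC-ft/K); q=X-O-e
    # blend correction over the rows so that pressure changes gently
    p0=axis(ctr,rf,np.radians(S["phi"]),RC-ft/K)[2][0]-O-e; w=np.clip(np.arange(1,rows+1)/min(3,rows),0,1)[:,None]
    q=q+(1-w)*(cmd-p0)
    d=q-cmd; out=np.c_[d@TX,d@TY].round(1)
    if mode: print("rows mm",out.tolist()); 
    act=cmd+out[-1,:1]*TX+out[-1,1:]*TY
    S["nxt"]=[act.tolist(),float(ph[-1])]
    json.dump(S,open("ctl.json","w"))
E
python3 - <<'E'
from ctl import *
run(1,0,4,upd=False,ft=0,n=1)
E
```

```text
t 12.85 phi 190.0 F [-0.39 -0.39 -0.94] fromM [-0.06 -0.01] Fn -0.17 Ft 0.06 meas-cmd [0.03 0.02] z 291.68
rows mm [[-0.5, -0.9], [-1.0, -1.8], [-1.5, -2.7], [-1.5, -2.7]]
```

move_arm:
  rows:
    - {"translation":[-0.0005,-0.0009,0],"delta_rot":[0,0,0]}
    - {"translation":[-0.001,-0.0018,0],"delta_rot":[0,0,0]}
    - {"translation":[-0.0015,-0.0027,0],"delta_rot":[0,0,0]}
    - {"translation":[-0.0015,-0.0027,0],"delta_rot":[0,0,0]}

```text
time: 13.35
position: [511.8, 115.8, 291.7]
eef_rot: [-2.403, -2.024, 0.0]
wrist_force: [0.7, 0.1, -1.2]
width: 17.7
```

```bash
python3 -c "
from ctl import *
run(1,0,3,upd=True)"
```

```text
t 13.55 phi 190.0 F [-0.09 -0.1   0.41] fromM [ 0.07 -0.  ] Fn 0.02 Ft 0.03 meas-cmd [0.03 0.01] z 291.71
rows mm [[-0.1, -0.2], [-0.2, -0.4], [-0.3, -0.6]]
```

move_arm:
  rows:
    - {"translation":[-0.0001,-0.0002,0],"delta_rot":[0,0,0]}
    - {"translation":[-0.0002,-0.0004,0],"delta_rot":[0,0,0]}
    - {"translation":[-0.0003,-0.0006,0],"delta_rot":[0,0,0]}

```text
time: 13.92
position: [511.2, 115.7, 291.7]
eef_rot: [2.403, 2.024, 0.0]
wrist_force: [0.8, 0.1, -0.3]
width: 17.8
```

```bash
python3 -c "
from ctl import *
run(1,0,3,upd=True)"
```

```text
t 14.12 phi 190.0 F [0.38 0.05 0.3 ] fromM [0.17 0.07] Fn 0.23 Ft -0.00 meas-cmd [ 0.02 -0.01] z 291.71
rows mm [[-0.0, -0.0], [-0.0, -0.0], [-0.0, -0.0]]
```

```bash
sed -i 's/or inn<0/or inn>0/' ctl.py; python3 -c "
from ctl import *
run(1,0,3,upd=True,n=2)"
```

```text
t 14.22 phi 190.0 F [-0.11 -0.34  0.68] fromM [ 0.02 -0.01] Fn -0.04 Ft 0.09 meas-cmd [ 0.03 -0.  ] z 291.7
innov 0.70 e [0.57 0.47]
rows mm [[-0.2, -0.2], [-0.4, -0.4], [-0.6, -0.5]]
```

move_arm:
  rows:
    - {"translation":[-0.0002,-0.0002,0],"delta_rot":[0,0,0]}
    - {"translation":[-0.0004,-0.0004,0],"delta_rot":[0,0,0]}
    - {"translation":[-0.0006,-0.0005,0],"delta_rot":[0,0,0]}

```text
time: 14.6
position: [510.8, 115.2, 291.8]
eef_rot: [2.403, 2.024, 0.001]
wrist_force: [1.1, -0.7, -1.1]
width: 17.4
```

```bash
python3 -c "
from ctl import *
run(1,0,3,upd=True)"
```

```text
t 14.80 phi 190.0 F [0.32 0.33 0.42] fromM [0.81 0.62] Fn 0.81 Ft -0.32 meas-cmd [0.14 0.06] z 291.79
innov 0.49 e [0.86 0.63]
rows mm [[-0.1, -0.1], [-0.1, -0.2], [-0.2, -0.3]]
```

move_arm:
  rows:
    - {"translation":[-0.0001,-0.0001,0],"delta_rot":[0,0,0]}
    - {"translation":[-0.0001,-0.0002,0],"delta_rot":[0,0,0]}
    - {"translation":[-0.0002,-0.0003,0],"delta_rot":[0,0,0]}

```text
time: 15.18
position: [510.5, 115.1, 291.8]
eef_rot: [2.402, 2.024, 0.001]
wrist_force: [1.8, 0.3, -0.9]
width: 18.1
```

```bash
python3 -c "
from ctl import *
run(1,-12,7,upd=True)"
```

```text
t 15.38 phi 190.0 F [2.01 0.48 0.7 ] fromM [2.11 1.22] Fn 2.30 Ft -0.38 meas-cmd [0.19 0.05] z 291.8
innov 0.07 e [0.91 0.65]
rows mm [[0.4, -0.2], [0.8, -0.4], [1.2, -0.5], [1.6, -0.7], [2.0, -0.8], [2.4, -0.9], [2.8, -1.0]]
```

move_arm:
  rows:
    - {"translation":[0.0004,-0.0002,0],"delta_rot":[0,0,0]}
    - {"translation":[0.0008,-0.0004,0],"delta_rot":[0,0,0]}
    - {"translation":[0.0012,-0.0005,0],"delta_rot":[0,0,0]}
    - {"translation":[0.0016,-0.0007,0],"delta_rot":[0,0,0]}
    - {"translation":[0.002,-0.0008,0],"delta_rot":[0,0,0]}
    - {"translation":[0.0024,-0.0009,0],"delta_rot":[0,0,0]}
    - {"translation":[0.0028,-0.001,0],"delta_rot":[0,0,0]}

```text
time: 16.25
position: [509.9, 117.8, 291.8]
eef_rot: [2.403, 2.024, 0.0]
wrist_force: [2.6, -2.6, 1.7]
width: 17.8
```

```bash
python3 -c "
from ctl import *
run(1,-12,7,upd=True)"
```

```text
t 16.45 phi 178.0 F [ 3.08 -2.58  2.87] fromM [ 3.24 -2.6 ] Fn 3.22 Ft 2.56 meas-cmd [ 0.12 -0.09] z 291.75
innov -0.18 e [0.75 1.06]
rows mm [[0.3, 0.0], [0.6, 0.1], [0.9, 0.1], [1.3, 0.1], [1.8, 0.2], [2.2, 0.2], [2.6, 0.3]]
```

move_arm:
  rows:
    - {"translation":[0.0003,0,0],"delta_rot":[0,0,0]}
    - {"translation":[0.0006,0.0001,0],"delta_rot":[0,0,0]}
    - {"translation":[0.0009,0.0001,0],"delta_rot":[0,0,0]}
    - {"translation":[0.0013,0.0001,0],"delta_rot":[0,0,0]}
    - {"translation":[0.0018,0.0002,0],"delta_rot":[0,0,0]}
    - {"translation":[0.0022,0.0002,0],"delta_rot":[0,0,0]}
    - {"translation":[0.0026,0.0003,0],"delta_rot":[0,0,0]}

```text
time: 17.32
position: [510.4, 120.4, 291.6]
eef_rot: [-2.403, -2.024, 0.001]
wrist_force: [2.5, -3.0, 1.7]
width: 18.2
```

```bash
python3 -c "
from ctl import *
run(1,-12,7,upd=True,ft=2.3)"
```

```text
t 17.52 phi 166.0 F [ 2.2  -3.45  2.4 ] fromM [ 2.45 -3.5 ] Fn 3.42 Ft 2.49 meas-cmd [-0.05  0.01] z 291.63
innov -0.31 e [0.63 1.5 ]
rows mm [[0.2, 0.2], [0.5, 0.3], [0.7, 0.5], [1.1, 0.6], [1.5, 0.8], [1.9, 1.0], [2.2, 1.2]]
```

move_arm:
  rows:
    - {"translation":[0.0002,0.0002,0],"delta_rot":[0,0,0]}
    - {"translation":[0.0005,0.0003,0],"delta_rot":[0,0,0]}
    - {"translation":[0.0007,0.0005,0],"delta_rot":[0,0,0]}
    - {"translation":[0.0011,0.0006,0],"delta_rot":[0,0,0]}
    - {"translation":[0.0015,0.0008,0],"delta_rot":[0,0,0]}
    - {"translation":[0.0019,0.001,0],"delta_rot":[0,0,0]}
    - {"translation":[0.0022,0.0012,0],"delta_rot":[0,0,0]}

```text
time: 18.4
position: [511.9, 122.6, 291.5]
eef_rot: [-2.402, -2.024, 0.001]
wrist_force: [0.4, -0.6, -0.8]
width: 17.9
```

```bash
python3 -c "
from ctl import *
run(1,-14,8,upd=True,ft=2.3)"
```

```text
t 18.60 phi 154.0 F [ 0.63 -1.31  1.25] fromM [ 0.45 -1.46] Fn 1.27 Ft 0.81 meas-cmd [-0.14  0.25] z 291.58
innov 0.26 e [0.67 1.23]
rows mm [[0.5, 0.2], [0.9, 0.4], [1.4, 0.6], [1.7, 0.8], [2.1, 1.1], [2.4, 1.4], [2.7, 1.7], [3.0, 2.0]]
```

move_arm:
  rows:
    - {"translation":[0.0005,0.0002,0],"delta_rot":[0,0,0]}
    - {"translation":[0.0009,0.0004,0],"delta_rot":[0,0,0]}
    - {"translation":[0.0014,0.0006,0],"delta_rot":[0,0,0]}
    - {"translation":[0.0017,0.0008,0],"delta_rot":[0,0,0]}
    - {"translation":[0.0021,0.0011,0],"delta_rot":[0,0,0]}
    - {"translation":[0.0024,0.0014,0],"delta_rot":[0,0,0]}
    - {"translation":[0.0027,0.0017,0],"delta_rot":[0,0,0]}
    - {"translation":[0.003,0.002,0],"delta_rot":[0,0,0]}

```text
time: 19.6
position: [514.6, 125.1, 291.7]
eef_rot: [-2.403, -2.024, -0.0]
wrist_force: [-0.4, -0.6, -0.4]
width: 17.6
```

```bash
sed -i 's/np.eye(2)\*.02/np.eye(2)*.04/' ctl.py; python3 -c "
from ctl import *
run(1,-12,6,upd=True,ft=2.5)"
```

```text
t 19.80 phi 140.0 F [-0.4  -0.53  0.19] fromM [-0.08 -0.02] Fn 0.03 Ft 0.21 meas-cmd [0.03 0.08] z 291.69
innov 0.69 e [0.71 0.61]
rows mm [[0.6, 0.3], [1.1, 0.7], [1.7, 1.1], [2.0, 1.5], [2.3, 1.9], [2.6, 2.4]]
```

```bash
python3 - <<'E'
s=open("ctl.py").read()
s=s.replace("    if upd:\n        s=(cmd+O-pt)@nn; y=RC-","    lag=p.mean(0)[:2]-cmd; rc=RC-(p.mean(0)[2]-291.7)\n    if upd:\n        s=(p.mean(0)[:2]+O-pt)@nn; y=rc-")
s=s.replace("RC-ft/K); q=X-O-e","rc-ft/K); q=X-O-e-lag").replace("RC-ft/K)[2][0]-O-e;","rc-ft/K)[2][0]-O-e-lag;")
open("ctl.py","w").write(s)
E
python3 -c "
from ctl import *
S['nxt']=None; S['cmd'],S['phi']=S['cmd'],S['phi']
S['phi']=140.0
run(1,13,5,upd=False,ft=-2,n=1)"; cat ctl.json
```

```text
t 19.85 phi 140.0 F [-0.14 -0.22  0.67] fromM [-0.14  0.  ] Fn -0.03 Ft 0.14 meas-cmd [0.02 0.04] z 291.7
rows mm [[-0.5, -0.2], [-1.1, -0.3], [-1.7, -0.4], [-2.1, -0.7], [-2.6, -1.0]]
{"cmd": [514.5507531240889, 125.04548470707925], "nxt": [[513.1240530937315, 122.6528863238611], 153.0], "phi": 140.0, "e": [0.7141833373936998, 0.6093041593820449], "P": [[0.11613324260870062, 0.04752789964611802], [0.04752789964611801, 0.09196154301450674]]}
```

move_arm:
  rows:
    - {"translation":[-0.0005,-0.0002,0],"delta_rot":[0,0,0]}
    - {"translation":[-0.0011,-0.0003,0],"delta_rot":[0,0,0]}
    - {"translation":[-0.0017,-0.0004,0],"delta_rot":[0,0,0]}
    - {"translation":[-0.0021,-0.0007,0],"delta_rot":[0,0,0]}
    - {"translation":[-0.0026,-0.001,0],"delta_rot":[0,0,0]}

```text
time: 20.48
position: [513.1, 122.6, 291.7]
eef_rot: [-2.403, -2.024, -0.0]
wrist_force: [-0.3, 0.5, -0.8]
width: 17.8
```

```bash
python3 -c "
from ctl import *
run(1,0,3,upd=False,ft=2.2,n=3)"
```

```text
t 20.62 phi 153.0 F [0.18 0.04 0.12] fromM [-0.05 -0.05] Fn 0.03 Ft 0.02 meas-cmd [-0.02 -0.05] z 291.71
rows mm [[0.3, -0.4], [0.5, -0.7], [0.8, -1.1]]
```

move_arm:
  rows:
    - {"translation":[0.0003,-0.0004,0],"delta_rot":[0,0,0]}
    - {"translation":[0.0005,-0.0007,0],"delta_rot":[0,0,0]}
    - {"translation":[0.0008,-0.0011,0],"delta_rot":[0,0,0]}

```text
time: 21.0
position: [512.3, 123.6, 291.8]
eef_rot: [2.402, 2.024, 0.001]
wrist_force: [0.5, 0.2, -0.2]
width: 18.0
```

```bash
python3 -c "
from ctl import *
run(1,-9,5,ft=2.8,n=3)"
```

```text
t 21.15 phi 153.0 F [ 0.42 -0.93  0.69] fromM [ 0.59 -0.68] Fn 0.90 Ft 0.22 meas-cmd [ 0.13 -0.07] z 291.79
innov 0.19 e [0.86 0.52]
rows mm [[0.4, 0.0], [0.9, 0.1], [1.3, 0.2], [1.6, 0.5], [2.0, 0.8]]
```

move_arm:
  rows:
    - {"translation":[0.0004,0,0],"delta_rot":[0,0,0]}
    - {"translation":[0.0009,0.0001,0],"delta_rot":[0,0,0]}
    - {"translation":[0.0013,0.0002,0],"delta_rot":[0,0,0]}
    - {"translation":[0.0016,0.0005,0],"delta_rot":[0,0,0]}
    - {"translation":[0.002,0.0008,0],"delta_rot":[0,0,0]}

```text
time: 21.78
position: [513.4, 125.3, 291.7]
eef_rot: [2.403, 2.024, -0.0]
wrist_force: [0.2, -2.4, 1.1]
width: 17.7
```

```bash
python3 -c "
from ctl import *
run(1,-9,5,ft=2.8,n=3)"
```

```text
t 21.93 phi 144.0 F [ 0.02 -2.84  1.67] fromM [ 0.13 -3.37] Fn 2.62 Ft 1.90 meas-cmd [ 0.1  -0.13] z 291.72
innov 0.08 e [0.86 0.45]
rows mm [[0.4, 0.3], [0.7, 0.7], [1.1, 1.0], [1.4, 1.4], [1.7, 1.8]]
```

move_arm:
  rows:
    - {"translation":[0.0004,0.0003,0],"delta_rot":[0,0,0]}
    - {"translation":[0.0007,0.0007,0],"delta_rot":[0,0,0]}
    - {"translation":[0.0011,0.001,0],"delta_rot":[0,0,0]}
    - {"translation":[0.0014,0.0014,0],"delta_rot":[0,0,0]}
    - {"translation":[0.0017,0.0018,0],"delta_rot":[0,0,0]}

```text
time: 22.55
position: [515.3, 126.8, 291.7]
eef_rot: [-2.403, -2.024, 0.0]
wrist_force: [-1.2, -3.9, 0.9]
width: 17.7
```

```bash
python3 -c "
from ctl import *
run(1,-12,6,ft=2.8,n=3)"
```

```text
t 22.70 phi 135.0 F [-0.62 -3.08  2.56] fromM [-0.56 -4.16] Fn 3.19 Ft 2.30 meas-cmd [0.03 0.01] z 291.68
innov 0.12 e [0.85 0.33]
rows mm [[0.3, 0.5], [0.5, 0.9], [0.8, 1.4], [1.1, 1.9], [1.4, 2.4], [1.6, 2.9]]
```

move_arm:
  rows:
    - {"translation":[0.0003,0.0005,0],"delta_rot":[0,0,0]}
    - {"translation":[0.0005,0.0009,0],"delta_rot":[0,0,0]}
    - {"translation":[0.0008,0.0014,0],"delta_rot":[0,0,0]}
    - {"translation":[0.0011,0.0019,0],"delta_rot":[0,0,0]}
    - {"translation":[0.0014,0.0024,0],"delta_rot":[0,0,0]}
    - {"translation":[0.0016,0.0029,0],"delta_rot":[0,0,0]}

```text
time: 23.45
position: [518.5, 128.1, 291.7]
eef_rot: [-2.402, -2.024, -0.0]
wrist_force: [-1.1, -1.3, -0.1]
width: 17.4
```

```bash
python3 -c "
from ctl import *
run(1,-12,6,ft=2.6,n=3)"
```

```text
t 23.60 phi 123.0 F [-0.24 -2.11  1.39] fromM [-0.59 -2.45] Fn 2.10 Ft 1.21 meas-cmd [0.13 0.23] z 291.69
innov 0.34 e [0.75 0.03]
rows mm [[0.3, 0.5], [0.5, 1.0], [0.8, 1.5], [1.0, 2.0], [1.3, 2.5], [1.5, 3.0]]
```

```bash
python3 - <<'E'
import json
s=open("ctl.py").read()
s=s.replace("np.eye(2)*.04","np.eye(3)*.02")
s=s.replace("y-e@nn","y-e@hh").replace("k=P@nn/(nn@P@nn+.02)","k=P@hh/(hh@P@hh+.02)").replace("np.outer(k,nn@P)","np.outer(k,hh@P)")
s=s.replace("    if upd:\n","    hh=np.r_[nn,1.]\n    if upd:\n")
s=s.replace("q=X-O-e-lag","q=X-O-e[:2]-e[2]*nv-lag").replace("p0=axis(ctr,rf,np.radians(S[\"phi\"]),rc-ft/K)[2][0]-O-e-lag","p0=axis(ctr,rf,np.radians(S[\"phi\"]),rc-ft/K)[2][0]-O-e[:2]-e[2]*nn-lag")
open("ctl.py","w").write(s)
S=json.load(open("ctl.json")); S["e"]=[.3,.5,.6]; S["P"]=[[.1,0,0],[0,.1,0],[0,0,.1]]; S["nxt"]=[[518.37,127.87],123.0]; json.dump(S,open("ctl.json","w"))
E
grep -n "p0=" ctl.py | head -2; python3 -c "
from ctl import *
run(1,-12,6,ft=2.6,n=2)"
```

```text
26:    p0=axis(ctr,rf,np.radians(S["phi"]),rc-ft/K)[2][0]-O-e[:2]-e[2]*nn-lag; w=np.clip(np.arange(1,rows+1)/min(3,rows),0,1)[:,None]
t 23.70 phi 123.0 F [-0.28 -1.31  1.08] fromM [-0.49 -2.01] Fn 1.61 Ft 0.98 meas-cmd [0.22 0.25] z 291.71
innov 0.18 e [0.33 0.42 0.68]
rows mm [[0.4, 0.6], [0.8, 1.1], [1.2, 1.7], [1.4, 2.2], [1.6, 2.7], [1.9, 3.3]]
```

move_arm:
  rows:
    - {"translation":[0.0004,0.0006,0],"delta_rot":[0,0,0]}
    - {"translation":[0.0008,0.0011,0],"delta_rot":[0,0,0]}
    - {"translation":[0.0012,0.0017,0],"delta_rot":[0,0,0]}
    - {"translation":[0.0014,0.0022,0],"delta_rot":[0,0,0]}
    - {"translation":[0.0016,0.0027,0],"delta_rot":[0,0,0]}
    - {"translation":[0.0019,0.0033,0],"delta_rot":[0,0,0]}

```text
time: 24.45
position: [522.2, 129.3, 291.7]
eef_rot: [2.403, 2.024, 0.0]
wrist_force: [-1.0, -2.2, 0.9]
width: 17.7
```

```bash
python3 -c "
from ctl import *
run(1,-12,6,ft=2.6,n=3)"
```

```text
t 24.60 phi 111.0 F [-0.61 -1.84  1.2 ] fromM [-0.71 -2.09] Fn 1.81 Ft 1.14 meas-cmd [0.31 0.11] z 291.76
innov 0.05 e [0.32 0.4  0.7 ]
rows mm [[0.3, 0.5], [0.6, 0.9], [0.8, 1.4], [1.1, 2.0], [1.3, 2.5], [1.5, 3.0]]
```

Steady. I'll continue.

move_arm:
  rows:
    - {"translation":[0.0003,0.0005,0],"delta_rot":[0,0,0]}
    - {"translation":[0.0006,0.0009,0],"delta_rot":[0,0,0]}
    - {"translation":[0.0008,0.0014,0],"delta_rot":[0,0,0]}
    - {"translation":[0.0011,0.002,0],"delta_rot":[0,0,0]}
    - {"translation":[0.0013,0.0025,0],"delta_rot":[0,0,0]}
    - {"translation":[0.0015,0.003,0],"delta_rot":[0,0,0]}

```text
time: 25.35
position: [525.4, 130.1, 291.7]
eef_rot: [2.403, 2.024, 0.0]
wrist_force: [-2.1, -3.4, 1.2]
width: 17.9
```

```bash
python3 -c "
from ctl import *
run(1,-14,7,ft=2.6,n=3)"
```

```text
t 25.50 phi 99.0 F [-1.28 -2.48  1.66] fromM [-1.22 -3.28] Fn 2.78 Ft 1.80 meas-cmd [0.32 0.02] z 291.77
innov -0.10 e [0.33 0.44 0.66]
rows mm [[0.2, 0.5], [0.4, 1.1], [0.5, 1.6], [0.7, 2.1], [0.9, 2.7], [1.1, 3.2], [1.2, 3.7]]
```

move_arm:
  rows:
    - {"translation":[0.0002,0.0005,0],"delta_rot":[0,0,0]}
    - {"translation":[0.0004,0.0011,0],"delta_rot":[0,0,0]}
    - {"translation":[0.0005,0.0016,0],"delta_rot":[0,0,0]}
    - {"translation":[0.0007,0.0021,0],"delta_rot":[0,0,0]}
    - {"translation":[0.0009,0.0027,0],"delta_rot":[0,0,0]}
    - {"translation":[0.0011,0.0032,0],"delta_rot":[0,0,0]}
    - {"translation":[0.0012,0.0037,0],"delta_rot":[0,0,0]}

```text
time: 26.38
position: [529.1, 130.7, 291.7]
eef_rot: [-2.403, -2.024, 0.0]
wrist_force: [-3.2, -3.7, 2.0]
width: 17.6
```

```bash
python3 -c "
from ctl import *
run(1,-14,7,ft=2.6,n=3)"
```

```text
t 26.52 phi 85.0 F [-1.86 -3.18  2.77] fromM [-2.43 -3.73] Fn 3.35 Ft 2.64 meas-cmd [0.17 0.04] z 291.67
innov -0.14 e [0.35 0.49 0.62]
rows mm [[0.1, 0.6], [0.2, 1.2], [0.2, 1.7], [0.3, 2.3], [0.4, 2.8], [0.5, 3.3], [0.5, 3.8]]
```

move_arm:
  rows:
    - {"translation":[0.0001,0.0006,0],"delta_rot":[0,0,0]}
    - {"translation":[0.0002,0.0012,0],"delta_rot":[0,0,0]}
    - {"translation":[0.0002,0.0017,0],"delta_rot":[0,0,0]}
    - {"translation":[0.0003,0.0023,0],"delta_rot":[0,0,0]}
    - {"translation":[0.0004,0.0028,0],"delta_rot":[0,0,0]}
    - {"translation":[0.0005,0.0033,0],"delta_rot":[0,0,0]}
    - {"translation":[0.0005,0.0038,0],"delta_rot":[0,0,0]}

```text
time: 27.4
position: [532.9, 130.7, 291.7]
eef_rot: [-2.402, -2.024, 0.0]
wrist_force: [-2.0, -1.8, 2.0]
width: 18.3
```

```bash
python3 -c "
from ctl import *
run(1,-14,7,ft=2.6,n=3)"
```

```text
t 27.55 phi 71.0 F [-2.38 -2.81  2.72] fromM [-2.83 -2.54] Fn 2.82 Ft 2.49 meas-cmd [0.19 0.12] z 291.7
innov -0.03 e [0.37 0.51 0.6 ]
rows mm [[0.0, 0.5], [0.0, 1.1], [0.0, 1.6], [-0.0, 2.1], [-0.1, 2.7], [-0.1, 3.2], [-0.2, 3.7]]
```

move_arm:
  rows:
    - {"translation":[0,0.0005,0],"delta_rot":[0,0,0]}
    - {"translation":[0,0.0011,0],"delta_rot":[0,0,0]}
    - {"translation":[0,0.0016,0],"delta_rot":[0,0,0]}
    - {"translation":[0,0.0021,0],"delta_rot":[0,0,0]}
    - {"translation":[-0.0001,0.0027,0],"delta_rot":[0,0,0]}
    - {"translation":[-0.0001,0.0032,0],"delta_rot":[0,0,0]}
    - {"translation":[-0.0002,0.0037,0],"delta_rot":[0,0,0]}

```text
time: 28.42
position: [536.6, 129.9, 291.7]
eef_rot: [-2.402, -2.024, -0.0]
wrist_force: [-2.8, -1.3, 0.9]
width: 18.0
```

```bash
python3 -c "
from ctl import *
run(1,-14,7,ft=2.6,n=3)"
```

```text
t 28.57 phi 57.0 F [-1.69 -1.52  1.64] fromM [-2.13 -1.35] Fn 1.98 Ft 1.44 meas-cmd [0.23 0.09] z 291.73
innov 0.14 e [0.27 0.48 0.65]
rows mm [[-0.1, 0.5], [-0.1, 1.1], [-0.2, 1.6], [-0.4, 2.1], [-0.6, 2.6], [-0.8, 3.1], [-1.0, 3.6]]
```

move_arm:
  rows:
    - {"translation":[-0.0001,0.0005,0],"delta_rot":[0,0,0]}
    - {"translation":[-0.0001,0.0011,0],"delta_rot":[0,0,0]}
    - {"translation":[-0.0002,0.0016,0],"delta_rot":[0,0,0]}
    - {"translation":[-0.0004,0.0021,0],"delta_rot":[0,0,0]}
    - {"translation":[-0.0006,0.0026,0],"delta_rot":[0,0,0]}
    - {"translation":[-0.0008,0.0031,0],"delta_rot":[0,0,0]}
    - {"translation":[-0.001,0.0036,0],"delta_rot":[0,0,0]}

```text
time: 29.45
position: [539.9, 128.2, 291.7]
eef_rot: [-2.402, -2.024, 0.0]
wrist_force: [-1.7, -1.1, 1.4]
width: 17.7
```

```bash
python3 -c "
from ctl import *
run(1,-14,7,ft=2.6,n=3)"
```

```text
t 29.60 phi 43.0 F [-2.76 -0.99  2.19] fromM [-3.56 -0.76] Fn 2.68 Ft 2.18 meas-cmd [0.13 0.02] z 291.69
innov -0.08 e [0.33 0.47 0.62]
rows mm [[-0.3, 0.5], [-0.5, 0.9], [-0.8, 1.3], [-1.2, 1.7], [-1.5, 2.1], [-1.8, 2.5], [-2.2, 2.9]]
```

move_arm:
  rows:
    - {"translation":[-0.0003,0.0005,0],"delta_rot":[0,0,0]}
    - {"translation":[-0.0005,0.0009,0],"delta_rot":[0,0,0]}
    - {"translation":[-0.0008,0.0013,0],"delta_rot":[0,0,0]}
    - {"translation":[-0.0012,0.0017,0],"delta_rot":[0,0,0]}
    - {"translation":[-0.0015,0.0021,0],"delta_rot":[0,0,0]}
    - {"translation":[-0.0018,0.0025,0],"delta_rot":[0,0,0]}
    - {"translation":[-0.0022,0.0029,0],"delta_rot":[0,0,0]}

```text
time: 30.48
position: [542.4, 125.7, 291.7]
eef_rot: [-2.402, -2.024, 0.0]
wrist_force: [-3.8, 1.1, 2.9]
width: 17.7
```

```bash
python3 -c "
from ctl import *
run(1,-14,7,ft=2.6,n=3)"
```

```text
t 30.62 phi 29.0 F [-4.18  0.25  3.19] fromM [-4.96  0.71] Fn 3.68 Ft 3.08 meas-cmd [0.13 0.1 ] z 291.71
innov -0.29 e [0.52 0.39 0.5 ]
rows mm [[-0.4, 0.3], [-0.9, 0.5], [-1.3, 0.7], [-1.8, 1.0], [-2.2, 1.2], [-2.7, 1.5], [-3.2, 1.7]]
```

move_arm:
  rows:
    - {"translation":[-0.0004,0.0003,0],"delta_rot":[0,0,0]}
    - {"translation":[-0.0009,0.0005,0],"delta_rot":[0,0,0]}
    - {"translation":[-0.0013,0.0007,0],"delta_rot":[0,0,0]}
    - {"translation":[-0.0018,0.001,0],"delta_rot":[0,0,0]}
    - {"translation":[-0.0022,0.0012,0],"delta_rot":[0,0,0]}
    - {"translation":[-0.0027,0.0015,0],"delta_rot":[0,0,0]}
    - {"translation":[-0.0032,0.0017,0],"delta_rot":[0,0,0]}

```text
time: 31.5
position: [543.7, 122.1, 291.8]
eef_rot: [2.403, 2.024, 0.001]
wrist_force: [-2.5, 1.4, 1.5]
width: 18.2
```

```bash
python3 -c "
from ctl import *
run(1,-14,7,ft=2.4,n=3)"
```

```text
t 31.65 phi 15.0 F [-2.72  1.28  2.53] fromM [-3.61  2.06] Fn 2.90 Ft 2.56 meas-cmd [0.27 0.01] z 291.77
innov -0.04 e [0.53 0.37 0.49]
rows mm [[-0.5, 0.1], [-0.9, 0.2], [-1.4, 0.3], [-2.0, 0.4], [-2.5, 0.5], [-3.0, 0.6], [-3.6, 0.6]]
```

move_arm:
  rows:
    - {"translation":[-0.0005,0.0001,0],"delta_rot":[0,0,0]}
    - {"translation":[-0.0009,0.0002,0],"delta_rot":[0,0,0]}
    - {"translation":[-0.0014,0.0003,0],"delta_rot":[0,0,0]}
    - {"translation":[-0.002,0.0004,0],"delta_rot":[0,0,0]}
    - {"translation":[-0.0025,0.0005,0],"delta_rot":[0,0,0]}
    - {"translation":[-0.003,0.0006,0],"delta_rot":[0,0,0]}
    - {"translation":[-0.0036,0.0006,0],"delta_rot":[0,0,0]}

```text
time: 32.52
position: [543.7, 118.4, 291.7]
eef_rot: [2.402, 2.024, 0.0]
wrist_force: [-2.2, 2.5, 0.8]
width: 18.1
```

```bash
python3 -c "
from ctl import *
run(1,-14,7,ft=2.5,n=3)"
```

```text
t 32.67 phi 1.0 F [-1.48  0.81  1.74] fromM [-1.83  1.74] Fn 1.89 Ft 1.32 meas-cmd [ 0.23 -0.12] z 291.72
innov 0.12 e [0.51 0.44 0.54]
rows mm [[-0.5, 0.1], [-1.0, 0.1], [-1.6, 0.2], [-2.1, 0.1], [-2.7, 0.1], [-3.3, -0.0], [-3.8, -0.1]]
```

move_arm:
  rows:
    - {"translation":[-0.0005,0.0001,0],"delta_rot":[0,0,0]}
    - {"translation":[-0.001,0.0001,0],"delta_rot":[0,0,0]}
    - {"translation":[-0.0016,0.0002,0],"delta_rot":[0,0,0]}
    - {"translation":[-0.0021,0.0001,0],"delta_rot":[0,0,0]}
    - {"translation":[-0.0027,0.0001,0],"delta_rot":[0,0,0]}
    - {"translation":[-0.0033,0,0],"delta_rot":[0,0,0]}
    - {"translation":[-0.0038,-0.0001,0],"delta_rot":[0,0,0]}

```text
time: 33.55
position: [542.9, 114.7, 291.8]
eef_rot: [2.403, 2.024, 0.0]
wrist_force: [-1.3, 1.7, 0.8]
width: 17.6
```

```bash
python3 -c "
from ctl import *
run(1,-14,7,ft=2.5,n=3)"
```

```text
t 33.70 phi -13.0 F [-1.1   1.79  1.82] fromM [-1.59  2.37] Fn 2.17 Ft 1.54 meas-cmd [ 0.16 -0.03] z 291.73
innov 0.02 e [0.5  0.46 0.56]
rows mm [[-0.6, -0.1], [-1.2, -0.2], [-1.8, -0.3], [-2.3, -0.5], [-2.8, -0.7], [-3.4, -0.9], [-3.9, -1.1]]
```

move_arm:
  rows:
    - {"translation":[-0.0006,-0.0001,0],"delta_rot":[0,0,0]}
    - {"translation":[-0.0012,-0.0002,0],"delta_rot":[0,0,0]}
    - {"translation":[-0.0018,-0.0003,0],"delta_rot":[0,0,0]}
    - {"translation":[-0.0023,-0.0005,0],"delta_rot":[0,0,0]}
    - {"translation":[-0.0028,-0.0007,0],"delta_rot":[0,0,0]}
    - {"translation":[-0.0034,-0.0009,0],"delta_rot":[0,0,0]}
    - {"translation":[-0.0039,-0.0011,0],"delta_rot":[0,0,0]}

```text
time: 34.58
position: [541.1, 111.1, 291.7]
eef_rot: [2.403, 2.024, 0.0]
wrist_force: [-0.3, 2.1, 1.8]
width: 17.6
```

```bash
python3 -c "
from ctl import *
run(1,-14,7,ft=2.5,n=3)"
```

```text
t 34.73 phi -27.0 F [-0.79  2.45  2.35] fromM [-1.11  3.14] Fn 2.50 Ft 1.90 meas-cmd [ 0.15 -0.  ] z 291.72
innov 0.01 e [0.5  0.46 0.56]
rows mm [[-0.5, -0.2], [-1.0, -0.5], [-1.5, -0.8], [-2.0, -1.0], [-2.5, -1.3], [-2.9, -1.6], [-3.4, -1.9]]
```

move_arm:
  rows:
    - {"translation":[-0.0005,-0.0002,0],"delta_rot":[0,0,0]}
    - {"translation":[-0.001,-0.0005,0],"delta_rot":[0,0,0]}
    - {"translation":[-0.0015,-0.0008,0],"delta_rot":[0,0,0]}
    - {"translation":[-0.002,-0.001,0],"delta_rot":[0,0,0]}
    - {"translation":[-0.0025,-0.0013,0],"delta_rot":[0,0,0]}
    - {"translation":[-0.0029,-0.0016,0],"delta_rot":[0,0,0]}
    - {"translation":[-0.0034,-0.0019,0],"delta_rot":[0,0,0]}

```text
time: 35.6
position: [538.7, 108.1, 291.8]
eef_rot: [2.402, 2.024, 0.001]
wrist_force: [-0.4, 3.4, 1.2]
width: 17.9
```

```bash
python3 -c "
from ctl import *
run(1,-16,8,ft=2.5,n=3)"
```

```text
t 35.75 phi -41.0 F [-0.32  2.99  2.72] fromM [-0.17  3.97] Fn 2.81 Ft 2.46 meas-cmd [0.16 0.04] z 291.76
innov -0.10 e [0.49 0.4  0.51]
rows mm [[-0.4, -0.3], [-0.8, -0.7], [-1.2, -1.0], [-1.6, -1.4], [-1.9, -1.7], [-2.3, -2.1], [-2.6, -2.5], [-2.9, -2.9]]
```

move_arm:
  rows:
    - {"translation":[-0.0004,-0.0003,0],"delta_rot":[0,0,0]}
    - {"translation":[-0.0008,-0.0007,0],"delta_rot":[0,0,0]}
    - {"translation":[-0.0012,-0.001,0],"delta_rot":[0,0,0]}
    - {"translation":[-0.0016,-0.0014,0],"delta_rot":[0,0,0]}
    - {"translation":[-0.0019,-0.0017,0],"delta_rot":[0,0,0]}
    - {"translation":[-0.0023,-0.0021,0],"delta_rot":[0,0,0]}
    - {"translation":[-0.0026,-0.0025,0],"delta_rot":[0,0,0]}
    - {"translation":[-0.0029,-0.0029,0],"delta_rot":[0,0,0]}

```text
time: 36.75
position: [535.3, 105.6, 291.7]
eef_rot: [2.403, 2.024, 0.0]
wrist_force: [0.4, 3.8, 1.9]
width: 17.8
```

```bash
python3 -c "
from ctl import *
run(1,-16,8,ft=2.5,n=3)"
```

```text
t 36.90 phi -57.0 F [0.66 2.68 3.18] fromM [0.69 4.02] Fn 2.91 Ft 2.37 meas-cmd [ 0.11 -0.04] z 291.72
innov -0.08 e [0.46 0.36 0.47]
rows mm [[-0.2, -0.4], [-0.5, -0.8], [-0.7, -1.2], [-0.9, -1.6], [-1.2, -2.0], [-1.4, -2.4], [-1.6, -2.9], [-1.8, -3.3]]
```

move_arm:
  rows:
    - {"translation":[-0.0002,-0.0004,0],"delta_rot":[0,0,0]}
    - {"translation":[-0.0005,-0.0008,0],"delta_rot":[0,0,0]}
    - {"translation":[-0.0007,-0.0012,0],"delta_rot":[0,0,0]}
    - {"translation":[-0.0009,-0.0016,0],"delta_rot":[0,0,0]}
    - {"translation":[-0.0012,-0.002,0],"delta_rot":[0,0,0]}
    - {"translation":[-0.0014,-0.0024,0],"delta_rot":[0,0,0]}
    - {"translation":[-0.0016,-0.0029,0],"delta_rot":[0,0,0]}
    - {"translation":[-0.0018,-0.0033,0],"delta_rot":[0,0,0]}

```text
time: 37.9
position: [531.7, 104.4, 291.7]
eef_rot: [2.403, 2.024, 0.0]
wrist_force: [1.8, 2.3, 0.9]
width: 17.6
```

```bash
python3 -c "
from ctl import *
run(1,-16,8,ft=2.5,n=3)"
```

```text
t 38.05 phi -73.0 F [1.31 2.63 2.06] fromM [1.62 3.04] Fn 2.55 Ft 2.12 meas-cmd [ 0.1  -0.04] z 291.68
innov 0.05 e [0.49 0.38 0.5 ]
rows mm [[-0.2, -0.5], [-0.3, -1.0], [-0.5, -1.4], [-0.6, -1.9], [-0.7, -2.4], [-0.8, -2.9], [-0.9, -3.4], [-1.0, -3.9]]
```

move_arm:
  rows:
    - {"translation":[-0.0002,-0.0005,0],"delta_rot":[0,0,0]}
    - {"translation":[-0.0003,-0.001,0],"delta_rot":[0,0,0]}
    - {"translation":[-0.0005,-0.0014,0],"delta_rot":[0,0,0]}
    - {"translation":[-0.0006,-0.0019,0],"delta_rot":[0,0,0]}
    - {"translation":[-0.0007,-0.0024,0],"delta_rot":[0,0,0]}
    - {"translation":[-0.0008,-0.0029,0],"delta_rot":[0,0,0]}
    - {"translation":[-0.0009,-0.0034,0],"delta_rot":[0,0,0]}
    - {"translation":[-0.001,-0.0039,0],"delta_rot":[0,0,0]}

```text
time: 39.05
position: [527.7, 104.1, 291.7]
eef_rot: [2.403, 2.024, -0.0]
wrist_force: [2.3, 1.7, 0.6]
width: 17.9
```

```bash
python3 -c "
from ctl import *
run(1,-16,8,ft=2.5,n=3)"
```

```text
t 39.20 phi -89.0 F [1.38 1.35 1.89] fromM [1.65 2.21] Fn 2.05 Ft 1.51 meas-cmd [0.05 0.01] z 291.66
innov 0.14 e [0.57 0.42 0.56]
rows mm [[-0.1, -0.5], [-0.2, -1.0], [-0.3, -1.6], [-0.3, -2.1], [-0.3, -2.6], [-0.3, -3.1], [-0.3, -3.7], [-0.3, -4.2]]
```

move_arm:
  rows:
    - {"translation":[-0.0001,-0.0005,0],"delta_rot":[0,0,0]}
    - {"translation":[-0.0002,-0.001,0],"delta_rot":[0,0,0]}
    - {"translation":[-0.0003,-0.0016,0],"delta_rot":[0,0,0]}
    - {"translation":[-0.0003,-0.0021,0],"delta_rot":[0,0,0]}
    - {"translation":[-0.0003,-0.0026,0],"delta_rot":[0,0,0]}
    - {"translation":[-0.0003,-0.0031,0],"delta_rot":[0,0,0]}
    - {"translation":[-0.0003,-0.0037,0],"delta_rot":[0,0,0]}
    - {"translation":[-0.0003,-0.0042,0],"delta_rot":[0,0,0]}

```text
time: 40.2
position: [523.6, 104.5, 291.7]
eef_rot: [2.402, 2.024, 0.0]
wrist_force: [2.5, 2.0, 1.2]
width: 18.0
```

```bash
python3 -c "
from ctl import *
run(1,-16,8,ft=2.5,n=3)"
```

```text
t 40.35 phi -105.0 F [2.02 1.08 1.98] fromM [2.48 2.05] Fn 2.29 Ft 1.91 meas-cmd [0.11 0.05] z 291.71
innov -0.00 e [0.56 0.42 0.56]
rows mm [[0.0, -0.6], [0.0, -1.1], [0.1, -1.7], [0.1, -2.2], [0.2, -2.7], [0.3, -3.3], [0.4, -3.8], [0.5, -4.3]]
```

move_arm:
  rows:
    - {"translation":[0,-0.0006,0],"delta_rot":[0,0,0]}
    - {"translation":[0,-0.0011,0],"delta_rot":[0,0,0]}
    - {"translation":[0.0001,-0.0017,0],"delta_rot":[0,0,0]}
    - {"translation":[0.0001,-0.0022,0],"delta_rot":[0,0,0]}
    - {"translation":[0.0002,-0.0027,0],"delta_rot":[0,0,0]}
    - {"translation":[0.0003,-0.0033,0],"delta_rot":[0,0,0]}
    - {"translation":[0.0004,-0.0038,0],"delta_rot":[0,0,0]}
    - {"translation":[0.0005,-0.0043,0],"delta_rot":[0,0,0]}

```text
time: 41.35
position: [519.4, 105.7, 291.8]
eef_rot: [2.403, 2.024, 0.001]
wrist_force: [3.1, 1.2, 0.9]
width: 17.6
```

```bash
python3 -c "
from ctl import *
run(1,-16,8,ft=2.5,n=3)"
```

```text
t 41.50 phi -121.0 F [2.86 1.3  3.1 ] fromM [3.51 1.7 ] Fn 2.77 Ft 2.47 meas-cmd [0.15 0.09] z 291.77
innov -0.16 e [0.47 0.4  0.49]
rows mm [[0.1, -0.5], [0.3, -1.0], [0.5, -1.6], [0.6, -2.1], [0.8, -2.6], [1.0, -3.1], [1.2, -3.6], [1.5, -4.1]]
```

move_arm:
  rows:
    - {"translation":[0.0001,-0.0005,0],"delta_rot":[0,0,0]}
    - {"translation":[0.0003,-0.001,0],"delta_rot":[0,0,0]}
    - {"translation":[0.0005,-0.0016,0],"delta_rot":[0,0,0]}
    - {"translation":[0.0006,-0.0021,0],"delta_rot":[0,0,0]}
    - {"translation":[0.0008,-0.0026,0],"delta_rot":[0,0,0]}
    - {"translation":[0.001,-0.0031,0],"delta_rot":[0,0,0]}
    - {"translation":[0.0012,-0.0036,0],"delta_rot":[0,0,0]}
    - {"translation":[0.0015,-0.0041,0],"delta_rot":[0,0,0]}

```text
time: 42.5
position: [515.6, 107.9, 291.8]
eef_rot: [2.402, 2.024, 0.0]
wrist_force: [3.8, 0.2, 1.4]
width: 18.0
```

```bash
python3 -c "
from ctl import *
run(1,-16,8,ft=2.5,n=3)"
```

```text
t 42.65 phi -137.0 F [3.46 0.66 3.03] fromM [4.38 1.21] Fn 3.28 Ft 2.76 meas-cmd [0.11 0.07] z 291.73
innov -0.20 e [0.35 0.42 0.4 ]
rows mm [[0.3, -0.4], [0.6, -0.8], [0.9, -1.3], [1.2, -1.7], [1.5, -2.2], [1.8, -2.6], [2.2, -3.0], [2.5, -3.5]]
```

move_arm:
  rows:
    - {"translation":[0.0003,-0.0004,0],"delta_rot":[0,0,0]}
    - {"translation":[0.0006,-0.0008,0],"delta_rot":[0,0,0]}
    - {"translation":[0.0009,-0.0013,0],"delta_rot":[0,0,0]}
    - {"translation":[0.0012,-0.0017,0],"delta_rot":[0,0,0]}
    - {"translation":[0.0015,-0.0022,0],"delta_rot":[0,0,0]}
    - {"translation":[0.0018,-0.0026,0],"delta_rot":[0,0,0]}
    - {"translation":[0.0022,-0.003,0],"delta_rot":[0,0,0]}
    - {"translation":[0.0025,-0.0035,0],"delta_rot":[0,0,0]}

```text
time: 43.65
position: [512.6, 110.9, 291.7]
eef_rot: [2.403, 2.024, 0.0]
wrist_force: [3.2, -0.7, 2.2]
width: 18.2
```

```bash
python3 -c "
from ctl import *
run(1,-15,8,ft=2.5,n=3)"
```

```text
t 43.80 phi -153.0 F [ 3.64 -0.76  2.94] fromM [4.62 0.21] Fn 3.42 Ft 2.73 meas-cmd [0.11 0.04] z 291.67
innov -0.15 e [0.25 0.46 0.33]
rows mm [[0.4, -0.3], [0.8, -0.6], [1.2, -0.9], [1.6, -1.2], [2.0, -1.5], [2.4, -1.8], [2.8, -2.1], [3.3, -2.3]]
```

move_arm:
  rows:
    - {"translation":[0.0004,-0.0003,0],"delta_rot":[0,0,0]}
    - {"translation":[0.0008,-0.0006,0],"delta_rot":[0,0,0]}
    - {"translation":[0.0012,-0.0009,0],"delta_rot":[0,0,0]}
    - {"translation":[0.0016,-0.0012,0],"delta_rot":[0,0,0]}
    - {"translation":[0.002,-0.0015,0],"delta_rot":[0,0,0]}
    - {"translation":[0.0024,-0.0018,0],"delta_rot":[0,0,0]}
    - {"translation":[0.0028,-0.0021,0],"delta_rot":[0,0,0]}
    - {"translation":[0.0033,-0.0023,0],"delta_rot":[0,0,0]}

```text
time: 44.8
position: [510.8, 114.6, 291.6]
eef_rot: [-2.403, -2.024, 0.001]
wrist_force: [2.8, -1.2, 2.4]
width: 18.2
```

```bash
python3 -c "
from ctl import *
run(1,-15,8,ft=2.5,n=3)"
```

```text
t 44.95 phi -168.0 F [ 3.11 -1.51  2.48] fromM [ 3.63 -1.4 ] Fn 2.82 Ft 2.52 meas-cmd [0.02 0.1 ] z 291.63
innov -0.01 e [0.24 0.47 0.32]
rows mm [[0.4, -0.2], [0.9, -0.4], [1.3, -0.5], [1.7, -0.7], [2.2, -0.8], [2.7, -0.9], [3.1, -1.0], [3.6, -1.1]]
```

move_arm:
  rows:
    - {"translation":[0.0004,-0.0002,0],"delta_rot":[0,0,0]}
    - {"translation":[0.0009,-0.0004,0],"delta_rot":[0,0,0]}
    - {"translation":[0.0013,-0.0005,0],"delta_rot":[0,0,0]}
    - {"translation":[0.0017,-0.0007,0],"delta_rot":[0,0,0]}
    - {"translation":[0.0022,-0.0008,0],"delta_rot":[0,0,0]}
    - {"translation":[0.0027,-0.0009,0],"delta_rot":[0,0,0]}
    - {"translation":[0.0031,-0.001,0],"delta_rot":[0,0,0]}
    - {"translation":[0.0036,-0.0011,0],"delta_rot":[0,0,0]}

```text
time: 45.95
position: [510.3, 118.3, 291.6]
eef_rot: [-2.403, -2.024, 0.001]
wrist_force: [2.8, -1.8, 0.7]
width: 17.4
```

```bash
python3 -c "
from ctl import *
run(1,-10,5,ft=2.5,n=3)"
```

```text
t 46.10 phi -183.0 F [ 2.37 -2.01  2.18] fromM [ 2.67 -2.11] Fn 2.67 Ft 1.99 meas-cmd [0.04 0.13] z 291.63
innov -0.09 e [0.21 0.53 0.28]
rows mm [[0.5, -0.0], [1.0, -0.0], [1.4, -0.0], [1.9, -0.0], [2.4, 0.1]]
```

move_arm:
  rows:
    - {"translation":[0,0.003,0],"delta_rot":[0,0,0]}
    - {"translation":[0,0.005,-0.005],"delta_rot":[0,0,0]}
    - {"translation":[0,0.005,-0.03],"delta_rot":[0,0,0]}
    - {"translation":[0,0.005,-0.06],"delta_rot":[0,0,0]}
    - {"translation":[0,0.005,-0.08],"delta_rot":[0,0,0]}
    - {"translation":[0,0.005,-0.08],"delta_rot":[0,0,0]}
    - {"translation":[0,0.005,-0.08],"delta_rot":[0,0,0]}

```text
time: 46.98
position: [514.8, 117.7, 370.9]
eef_rot: [-2.402, -2.024, 0.002]
wrist_force: [-0.3, -0.2, -1.2]
width: 17.6
```

```bash
python3 -c "
from ctl import *
t,p,F,M=avg(5); P=p[-1]; print(t,P,(F.mean(0)-F0).round(2),(M.mean(0)-M0).round(3))
g=np.array([523.7,-307.4]); d=g-P[:2]; print('traverse tx,ty',d@TX,d@TY,'down from here',P[2]-245.66)
c=manip.capture('wrist'); save('held2',c['pixels']); G=c['pixels'][:,:,1].astype(int)
print(G[252:285,315].tolist()); print(np.where(G[268,270:360]>220)[0][[0,-1]]+270)
"
```

```text
47.225 [515.13903716 117.49654547 370.94520351] [-0.37 -0.33  0.26] [-0.006 -0.015  0.015]
traverse tx,ty -417.2814820668666 80.53899157605831 down from here 125.28520351449723
[241, 250, 242, 240, 240, 251, 176, 91, 137, 255, 255, 251, 251, 251, 251, 251, 252, 255, 239, 84, 24, 35, 39, 38, 37, 40, 35, 37, 38, 37, 35, 34, 34]
[283 359]
```

move_arm:
  rows:
    - {"translation":[-0.4173,0.0805,0],"delta_rot":[0,0,0]}
    - {"translation":[-0.4173,0.0805,0],"delta_rot":[0,0,0]}
    - {"translation":[-0.4173,0.0805,0],"delta_rot":[0,0,0]}
    - {"translation":[-0.4173,0.0805,0],"delta_rot":[0,0,0]}
    - {"translation":[-0.4173,0.0805,0],"delta_rot":[0,0,0]}
    - {"translation":[-0.4173,0.0805,0],"delta_rot":[0,0,0]}
    - {"translation":[-0.4173,0.0805,0],"delta_rot":[0,0,0]}
    - {"translation":[-0.4173,0.0805,0],"delta_rot":[0,0,0]}
    - {"translation":[-0.4173,0.0805,0],"delta_rot":[0,0,0]}
    - {"translation":[-0.4173,0.0805,0],"delta_rot":[0,0,0]}
    - {"translation":[-0.4173,0.0805,0],"delta_rot":[0,0,0]}
    - {"translation":[-0.4173,0.0805,0],"delta_rot":[0,0,0]}

```text
time: 48.78
position: [524.1, -306.6, 371.8]
eef_rot: [2.401, 2.026, 0.001]
wrist_force: [0.6, 0.2, -0.6]
width: 18.3
```

```bash
python3 -c "
from ctl import *
t,p,F,M=avg(8); P=p[-1]; print(t,P,p[0],F.mean(0).round(2),M.mean(0).round(3))
d=np.array([523.7,-307.4])-P[:2]; print('tx,ty',d@TX,d@TY,'down',P[2]-245.66)
"
```

```text
49.175 [ 523.74580103 -307.41073902  371.69473202] [ 523.98757622 -306.78813763  371.79745586] [-0.12 -0.3  -1.11] [-0.072  0.081 -0.009]
tx,ty 0.0028111292840230307 -0.046959112338876154 down 126.03473202400696
```

move_arm:
  rows:
    - {"translation":[0,0,0.03],"delta_rot":[0,0,0]}
    - {"translation":[0,0,0.06],"delta_rot":[0,0,0]}
    - {"translation":[0,0,0.085],"delta_rot":[0,0,0]}
    - {"translation":[0,0,0.095],"delta_rot":[0,0,0]}
    - {"translation":[0,0,0.098],"delta_rot":[0,0,0]}
    - {"translation":[0,0,0.101],"delta_rot":[0,0,0]}
    - {"translation":[0,0,0.104],"delta_rot":[0,0,0]}
    - {"translation":[0,0,0.107],"delta_rot":[0,0,0]}
    - {"translation":[0,0,0.11],"delta_rot":[0,0,0]}
    - {"translation":[0,0,0.11],"delta_rot":[0,0,0]}

```text
time: 50.42
position: [523.7, -307.3, 261.5]
eef_rot: [-2.402, -2.024, 0.0]
wrist_force: [-0.4, -0.2, -0.6]
width: 17.6
```

```bash
python3 -c "
from ctl import *
t,p,F,M=avg(4); P=p[-1]; print(t,P,F.mean(0).round(2),M.mean(0).round(3))
d=np.array([523.7,-307.4])-P[:2]; print('tx,ty',d@TX,d@TY,'down',P[2]-245.66)
"
```

```text
50.625 [ 523.8209772  -307.41366279  261.74887985] [-0.13  0.14 -1.36] [-0.091  0.062 -0.001]
tx,ty -0.0070644092287570695 -0.1215411448871716 down 16.0888798491263
```

move_arm:
  rows:
    - {"translation":[0,0,0.004],"delta_rot":[0,0,0]}
    - {"translation":[0,0,0.008],"delta_rot":[0,0,0]}
    - {"translation":[0,0,0.012],"delta_rot":[0,0,0]}
    - {"translation":[0,0,0.014],"delta_rot":[0,0,0]}
    - {"translation":[0,0,0.0155],"delta_rot":[0,0,0]}
    - {"translation":[0,0,0.016],"delta_rot":[0,0,0]}
    - {"translation":[0,0,0.016],"delta_rot":[0,0,0]}

```text
time: 51.5
position: [523.8, -307.4, 245.8]
eef_rot: [2.403, 2.024, 0.0]
wrist_force: [0.4, 0.5, -0.2]
width: 18.1
```

```bash
python3 -c "
from ctl import *
t,p,F,M=avg(4); P=p[-1]; print(t,P,F.mean(0).round(2),M.mean(0).round(3))
"
```

```text
51.7 [ 523.80125586 -307.4153304   245.77200294] [ 0.03 -0.18 -0.8 ] [-0.062  0.08   0.015]
```

Seated height is reached with no side load, within 0.1 mm of the original grip. Now I'll release and withdraw straight up.

move_arm:
  fingers: 0
  rows:
    - {"translation":[0,0,0],"delta_rot":[0,0,0]}
    - {"translation":[0,0,0],"delta_rot":[0,0,0]}
    - {"translation":[0,0,0],"delta_rot":[0,0,0]}
    - {"translation":[0,0,0],"delta_rot":[0,0,0]}
    - {"translation":[0,0,0],"delta_rot":[0,0,0]}
    - {"translation":[0,0,0],"delta_rot":[0,0,0]}

```text
time: 52.45
position: [523.8, -307.4, 245.7]
eef_rot: [2.403, 2.024, 0.0]
wrist_force: [-0.1, 0.3, 0.0]
width: 76.0
```

move_arm:
  rows:
    - {"translation":[0,0,-0.01],"delta_rot":[0,0,0]}
    - {"translation":[0,0,-0.04],"delta_rot":[0,0,0]}
    - {"translation":[0,0,-0.08],"delta_rot":[0,0,0]}
    - {"translation":[0,0,-0.13],"delta_rot":[0,0,0]}
    - {"translation":[0,0,-0.16],"delta_rot":[0,0,0]}
    - {"translation":[0,0,-0.16],"delta_rot":[0,0,0]}
    - {"translation":[0,0,-0.16],"delta_rot":[0,0,0]}

```text
time: 53.32
position: [523.5, -307.1, 405.2]
eef_rot: [-2.402, -2.024, 0.0]
wrist_force: [0.6, 0.3, 0.3]
width: 91.9
```

```bash
python3 - <<'E'
from h import *
st=manip.sense(); c=manip.capture("wrist"); save("final",c["pixels"]);T=Twc(c,st);C=cloud(c,T); print(st["time"],st["position"],st["width"])
r=(np.hypot(C[...,0]-523,C[...,1]+305)<25)&(c["depth"]>0)&(C[...,2]<130)
m=(r&(C[...,2]>112)).astype(np.uint8); print("top z",np.median(C[m>0][:,2])); k=max(cv2.findContours(m,0,1)[0],key=cv2.contourArea); print(cv2.minAreaRect(onz(c,k[:,0,:],T,116)[:,:2].astype(np.float32)))
m=r&(abs(C[...,2]-51)<1.2); print("collar z",np.percentile(C[m][:,2],[10,50,90]),m.sum())
E
```

```text
53.325 [ 523.48808534 -307.06045409  405.23935406] 91.935160345884
top z 116.96914072480871
((524.5012817382812, -305.2496337890625), (25.145729064941406, 17.609806060791016), 79.7990493774414)
collar z [50.26032764 51.26719308 51.95322071] 354
```

View pics/final.png

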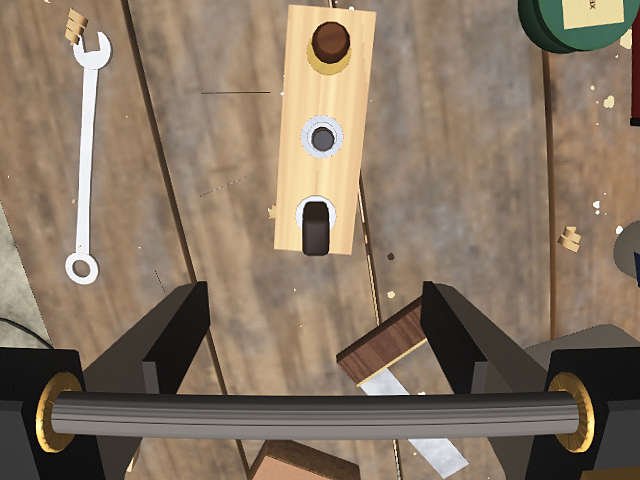

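The deburrer is back in its hole at (315,225). Its handle-top height, position and collar height match what I measured before the pick, and the other two tools are in place. Handing in.

```bash
python3 -c "
from rig import manip
print(manip.close_job(), manip.sense()['time'])"
```

```text
the job is handed in; nothing more can be done
the job is handed in; nothing more can be done
```

I took the deburrer from the stand's -y end hole and ran its cone once clockwise round the bore's top edge. I started at the front and overlapped the start by about 13°. The tool is back in its hole, and the job was handed in at about 53 s of the 72 s allowed.

**Pressure:** I read the force about every 9–16° and corrected as I went. The sideways push on the edge was mostly 1.8–3.5 N, with a peak of 3.7 N. Upward force was 1.2–3.2 N and drag along the edge 1–3 N. The largest total force I read was about 6 N. I did not measure the force between readings.

**Flaw in the lap:** about 40–50° after the start the pressure faded to 1.3 N and then to zero. I backed off clear of the edge to just before that spot, pressed in again at about 0.9 N and recut the stretch. The lap is therefore not one unbroken contact, and the pressure was uneven there.

**Last checks:**
- **Tool seated:** the handle top is at 117.0 mm, against 116.9 mm before the pick. The tool stands within 0.1 mm sideways of where it stood, and the collar is at its seated height.
- **Heights:** the wrist camera reads about 1–1.4 mm higher than the text at each surface I checked, so I used the text's heights.
- **Surroundings:** the scriber and pin punch look undisturbed. I did not look again at the marker and the finished flange by the vice. No unexpected contact force showed on any move.

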